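# Lock an engraved printing block on its clamping bed with a T-toggle

### The job

Set the engraved printing block down (do not drop it) flat between the corner stops of the clamping bed, so that its slot lies over the bed's slot. Then take the T-toggle from its sloping rest, stand it upright in the parking block with its flange on top and let go; take it up again, pass its crossbar down through both slots until its flange sits on the printing block, and turn it a quarter turn so that the crossbar holds beneath the bed, then let go. Leave the two medals and the graver where they lie.

Things in the scene. Friction and masses are not known exactly. Their poses are not given: they have to be found in the camera images.
- bed: fixed steel bridge, 200 (its x) x 110 (y) x 55 mm high; long axis across the robot's view. Origin: centre of underside. Top plate 12 mm thick with a through slot 58 (x) x 16 mm at its centre, open beneath but for 14 mm legs at the x ends. Four L-shaped corner stops, 10 mm tall, leave 155 (x) x 65 (y) mm for the block, either way round; the middle of its long sides stays free for fingers
- bed_seat (a point): centre of the bed's top surface, 55 mm above the bench, on the axis of the bed's slot; axes as the bed's
- block: engraved printing block, loose, lying flat: wood with a copper face, 150 (its x) x 60 (its y) x 23 mm, about 0.3 kg, with a through slot 62 (along x) x 20 mm at its centre. Origin at the centre of its underside. Take it across the 60 mm
- toggle: loose steel T-toggle, 0.2 kg, 104 mm long. Origin: centre of crossbar's underside, z along stem to wing. Crossbar 50 (x) x 10 (y), z 0-10; stem 12 thick; flange 50 (x) x 40 (y), z 50-56; flat wing 40 (x) x 12 (y), z 56-104 mm, in the crossbar's plane. Starts leaning 45 degrees in the rest: wing up and along the rest's +x (away from robot), y level, wing free on both sides
- toggle_wing (a point): point in the middle of the toggle's wing, 84 mm along the toggle's z from its origin; axes as the toggle's
- rest: sloping wooden rest, fixed, 110 x 56 mm, about 45 mm high, a V seen from the side, in which the toggle leans with its crossbar at the low end and its wing over the +x end. Origin on the bench under the middle of the toggle's crossbar; the toggle lies in its x-z plane
- park: grey parking block, fixed, 92 (its x, roughly across the robot's view) x 62 (its y) x 60 mm high, with a slot 62 (along x) x 22 mm and 55 mm deep in its top: the toggle's crossbar and stem go in (either way round), with the crossbar along x, and the flange rests on top. Origin at the centre of its underside, on the bench
- park_top (a point): centre of the parking slot's mouth, 60 mm above the bench; axes as the parking block's
- medal_a: brass medal, a disc 84 mm across and 12 mm thick lying flat, bystander; origin at the centre of its underside
- medal_b: steel medal, a disc 72 mm across and 12 mm thick lying flat, bystander; origin at the centre of its underside
- graver: engraving tool with a wooden handle, 150 mm long, lying on the bench along its x, bystander; origin under its middle
There are look-alikes about, which are no part of the job. What is shaped like the toggle but green or turquoise is not meant.

How it is judged (in metres and radians):
On the way, in this order (a step that is already met when the one before it is completed fails the run):
1. the gripper lowers the printing block between the corner stops (still held less than 8 mm above the bed) (contact force between the fingers and block above 0.5 N and z of block in the frame of bed_seat below 0.008 m and horizontal distance between block and bed_seat below 0.008 m), for 0.05 s.
2. the printing block lies flat on the bed between the stops, let go (contact force between the fingers and block below 0.1 N and z of block in the frame of bed_seat below 0.003 m and angle between block's own z axis and vertical below 0.05 rad and horizontal distance between block and bed_seat below 0.006 m), for 0.1 s.
3. the toggle stands upright in the parking block with its flange on top, let go (contact force between the fingers and toggle below 0.1 N and angle between toggle's own z axis and vertical below 0.15 rad and horizontal distance between toggle and park_top below 0.014 m and height (world z) of toggle below 0.014 m), for 0.2 s.
4. the toggle's crossbar has passed through both slots, still lengthwise, and is below the bed's top plate (z of toggle in the frame of bed below 0.033 m and horizontal distance between toggle and bed_seat below 0.012 m and angle between the x axis of toggle and the x axis of bed, either way round below 0.5 rad), for 0.05 s.
At the end, for the whole second after the job is handed in: Block flat between the bed's stops (within 6 mm, 0.1 rad; under 3 mm above the top); toggle upright within 0.15 rad, flange down (underside under 32 mm above bench), within 12 mm of the slot's centre, crossbar beneath the bed and square across the slot within 0.35 rad; all let go and at rest (z of toggle in the frame of bed below 0.032 m and horizontal distance between toggle and bed_seat below 0.012 m and angle between toggle's own z axis and vertical below 0.15 rad and angle between the x axis of toggle and the y axis of bed, either way round below 0.35 rad and z of block in the frame of bed_seat below 0.003 m and horizontal distance between block and bed_seat below 0.006 m and angle between block's own z axis and vertical below 0.05 rad and angle between the x axis of block and the x axis of bed, either way round below 0.1 rad and linear speed of each of toggle, block below 0.02 m/s); the robot touches nothing.
It fails at once if the brass medal is moved by more than 20 mm (distance of medal_a from where it was at the start of the episode above 0.02 m).
It fails at once if the steel medal is moved by more than 20 mm (distance of medal_b from where it was at the start of the episode above 0.02 m).
It fails at once if the graver is moved by more than 20 mm (distance of graver from where it was at the start of the episode above 0.02 m).
It also fails if it takes over 72 s, if anything falls off the work surface, if the arm or the gripper's body presses on something with over 40 N, if the wrist force passes 120 N, or if a joint passes its speed limit or range.

### The arm

A 7-joint arm with a two-finger parallel gripper is mounted at the origin on the work surface. World frame = base frame: x ahead of the robot, y to its left, z up, the work surface at z = 0. Lengths are in m, angles in degrees, forces in N, time in s.
With the tool pointing down it reaches from about 0.425 to 0.875 m from the base axis. Payload 8.4 kg.
Tool frame: the origin (TCP) lies at the very end of the fingers, on their centre line; the grasp point (between the pads) lies 19 mm behind it (robot.hold_point_z is the distance from the TCP to the grasp point, in m); x points along the fingers, z is the direction in which the jaws open and shut, and the axes are right-handed (so a half turn about x gives the same grasp; the last joint's range is limited). The gripper opens to 85 mm and grips with 20 to 120 N. Pads are 22 mm wide; open, the fingers measure 114 mm over their backs; the gripper's body (76 mm by 85 mm) begins 54 mm behind the grasp point. The pads swing forward as they close: fully open they stand 13 mm farther back than shut.
Start: joints at [60.951, 19.091, 2.286, 83.961, -0.768, 76.965, -3.352], TCP at [0.258, -0.597, 0.209] pointing down, gripper open.
Joint ranges: [-147.57, 147.57], [-21.85, 119.76], [-74.77, 79.35], [14.55, 137.4], [-85.83, 265.84], [4.83, 119.75], [-152.11, 152.11]. Speed limits (degrees/s): [127.2, 127.2, 159.86, 159.86, 180, 180, 180].

### API

Orientations are given as a 3x3 rotation matrix whose columns are the frame's x, y, z axes.
In Python, from rig import robot gives the robot as it stands.
- The arm moves only by the tool carry_out, never from a script. Its argument "commands" is a list that holds one entry, the list of rows, each a list of 7 numbers: the shift along the tool's x, y, z in mm, then the turn, a rotation vector about the tool's x, y, z in degrees, then the finger opening in mm, from 0 to 85.4. In form: [[[tx, ty, tz, rx, ry, rz, fingers], ...]]. A call has 1 to 10 rows; each row is the pose to reach, as a shift and turn from the pose commanded when the call began, along the tool's axes at that moment; what a row does not reach only later rows make up. A row lasts 1/10 s, in which the tool goes at most 50 mm and 8.59 degrees, less where a joint would pass 70% of its speed; a pose out of reach is approached as far as the arm can. A call with a gripper value outside its range is refused whole. The fingers move at their own pace and stop on an object; "squeeze" is the grip in N (left out, the last holds). Time passes only in rows, so rows that repeat a pose let the fingers close. It gives the time, the measured TCP pose, the force and the opening at its end, in the units of the state.
- robot.sense(): the state, without advancing time (a new reading comes with each control period).
- robot.read_camera(name): name is "side" or "top" or "wrist"; returns a dict with "image" (400x640x3 uint8, blue, green, red), "vertical_fov" (degrees; the focal length in pixels is half the picture's height over the tangent of half this angle, whatever the lens; pixels are square), "cx", "cy" (the principal point, pixels), "k1" (the pictures are not rectified: a ray, as slopes to the right and down, at radius r is drawn at 1 + k1 r^2 times it, then the intrinsics apply), "xyz" and "rotation" of the camera in the world; the wrist camera has in their place "hand_eye" (4x4, takes a point from camera to tool coordinates, whose origin is the TCP and whose axes are the tool frame's). Camera axes: x right, y up, looking along -z (the intrinsics and any distortion apply to the point x, -y, -z); pixel columns grow to the right and rows downward; lengths in m; the calibration is good to about 2 mm. A picture is of the moment at which its call begins: read the wrist's pose just before it. There is no depth.
- robot.sign_off(): hands the job in, once; it reports no verdict.
Trained networks look in a picture, given as the dict that the camera call returned (one of the last four; its "shot" number tells which), for a name from the list of things; names that differ only in an ending like _2 or _b are one class to them, and where a whole thing is asked for, a point or a joint stands for the part that bears it (a point fixed in the world has none). Each returns a list of dicts, best first, with "confidence" (0 to 1); they miss things now and then, are a little off and sometimes report something else, mostly with a low value. They report only what shows in the picture. A call takes as long as a camera call. They do not tell look-alikes from the thing itself.
- robot.boxes_of(query, picture): "bbox" ([centre column, centre row, width, height] in pixels, round what is visible of it).
- robot.cut_out(query, picture): "pixels" (400x640 bool, what is visible of it) and "bbox" ([centre column, centre row, width, height] in pixels, round what is visible of it).
- robot.tip_of(query, picture): "pixel" ([column, row] in pixels: a listed point, or the origin of a listed thing).
The state is a dict: "time": time; "joint_positions": joint angles; "qvel": joint speeds; "tau": joint torques, N m; "tool_pos": TCP position; "tool_rot": TCP orientation; "ft_force": force on the tool from outside, world axes, zero at the start; "ft_torque": the same for the moment, N m; "gripper_width": finger opening in m.
Only numpy, scipy, OpenCV 4.12 (cv2) and the standard library are available. Lean on these libraries where they do the work, as an engineer would, in place of code of your own. Each camera call takes 0.05 s, during which the arm holds its last target.

## Working session

There is one attempt and no reset: what is moved stays moved. The work goes in short steps, Python scripts to look and compute and a tool call to move; the robot and the scene stay as the last step left them, time stands still between calls to the robot, and variables do not carry over. Pictures are saved under pics/ and viewed, and the job is handed in when it is done.

Besides the shell and the picture viewer there is one more tool, called as name(argument=value, ...), one argument or row to a line, values as JSON. carry_out: Moves the arm, as the interface text tells. Its arguments: {"type":"object","properties":{"commands":{"type":"array"},"squeeze":{"type":"number"}},"required":["commands"]}

```bash
ls -la; mkdir -p pics
cat > h.py <<'E'
import numpy as np, cv2
from rig import robot
def f_of(p): return 200/np.tan(np.radians(p["vertical_fov"])/2)
def campose(p, s=None):
    if "hand_eye" in p:
        T=np.eye(4);T[:3,:3]=np.array(s["tool_rot"]);T[:3,3]=s["tool_pos"]
        C=T@np.array(p["hand_eye"]);return C[:3,3],C[:3,:3]
    return np.array(p["xyz"]),np.array(p["rotation"])
def ray(p,px,s=None):
    f=f_of(p);d=(np.array(px,float)-[p["cx"],p["cy"]])/f
    u=d.copy()
    for _ in range(30): u=d/(1+p["k1"]*(u@u))
    o,R=campose(p,s);return o,R@np.array([u[0],-u[1],-1.])
def hit(p,px,z,s=None):
    o,v=ray(p,px,s);return o+v*(z-o[2])/v[2]
def proj(p,P,s=None):
    o,R=campose(p,s);q=R.T@(np.array(P)-o);u=np.array([q[0],-q[1]])/-q[2]
    return u*(1+p["k1"]*(u@u))*f_of(p)+[p["cx"],p["cy"]]
def tri(obs):
    A=np.zeros((3,3));b=np.zeros(3)
    for o,v in obs:
        v=v/np.linalg.norm(v);M=np.eye(3)-np.outer(v,v);A+=M;b+=M@o
    return np.linalg.solve(A,b)
E
python3 - <<'E'
from h import *
import pickle
s=robot.sense();print(s)
P={}
for n in("top","side","wrist"):
    p=robot.read_camera(n);P[n]=p;cv2.imwrite(f"pics/{n}0.png",p["image"])
    print(n,{k:v for k,v in p.items() if k!="image"})
    for q in("bed","block","toggle","rest","park","medal_a","graver"):
        for d in robot.boxes_of(q,p): print(q,np.round(d["bbox"]),round(d["confidence"],2))
    for q in("bed_seat","toggle_wing","park_top","block","toggle","rest"):
        for d in robot.tip_of(q,p): print("tip",q,np.round(d["pixel"],1),round(d["confidence"],2))
pickle.dump((s,P),open("p0.pkl","wb"))
E
```

```text
total 12
drwxr-xr-x  3 agent agent 4096 Dec  7 04:09 .
drwxr-xr-x 23 root  root  4096 Dec  7 04:09 ..
drwxr-xr-x  2 agent agent 4096 Dec  7 04:09 pics
{'time': 0.0, 'joint_positions': array([60.95285571, 19.13054713,  2.28549306, 84.01122009, -0.76629845,
       76.96588182, -3.35128531]), 'qvel': array([ 0.00025693,  0.0182735 ,  0.03494194,  0.06716956, -0.05074699,
        0.02293133,  0.02003773]), 'tau': array([-1.15903462e-03, -6.58570504e+01,  1.36446655e+00, -4.05570102e+01,
        1.66860031e-02,  1.25529119e-02, -1.13184598e-05]), 'tool_pos': array([ 0.25752213, -0.59627086,  0.20773382]), 'tool_rot': array([[-7.64724950e-04,  9.18014856e-01,  3.96545256e-01],
       [ 1.42043629e-03,  3.96545969e-01, -9.18013767e-01],
       [-9.99998699e-01, -1.38760762e-04, -1.60723021e-03]]), 'ft_force': array([ 0.10889675,  0.66868634, -0.19901313]), 'ft_torque': array([0.01092334, 0.05086577, 0.05243311]), 'gripper_width': 0.08566722396433929}
top {'vertical_fov': 55.10916754819474, 'cx': 313.002271831685, 'cy': 195.38909519721238, 'k1': -0.05860854638860925, 'xyz': array([ 0.4614134
[... 2185 characters left out ...]
toggle [400.  187.9] 0.86
tip toggle [315.3 207.3] 0.57
tip toggle [348.6 182.9] 0.55
tip rest [350.1 188.7] 0.96
wrist {'vertical_fov': 62.13405045486486, 'cx': 316.56197581724217, 'cy': 199.28291601771693, 'k1': -0.013734277934939207, 'hand_eye': array([[ 1.27343063e-03,  2.95393302e-01, -9.55374888e-01,
        -1.65491685e-01],
       [ 5.92760131e-04,  9.55375271e-01,  2.95394210e-01,
         7.44608921e-02],
       [ 9.99999014e-01, -9.42472177e-04,  1.04150676e-03,
        -7.34758598e-04],
       [ 0.00000000e+00,  0.00000000e+00,  0.00000000e+00,
         1.00000000e+00]]), 'shot': 3}
toggle [229.  78.  97.  63.] 0.58
tip toggle_wing [199.7  70.5] 0.82
tip toggle [275.7  79.9] 0.57
```

Run:
```python
import cv2
a=cv2.imread("pics/top0.png")[100:310,150:470];cv2.imwrite("pics/topc.png",cv2.resize(a,None,fx=2.5,fy=2.5,interpolation=cv2.INTER_CUBIC))
a=cv2.imread("pics/side0.png")[130:390,140:480];cv2.imwrite("pics/sidec.png",cv2.resize(a,None,fx=2.3,fy=2.3,interpolation=cv2.INTER_CUBIC))
```

```text
(no output)
```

View pics/topc.png

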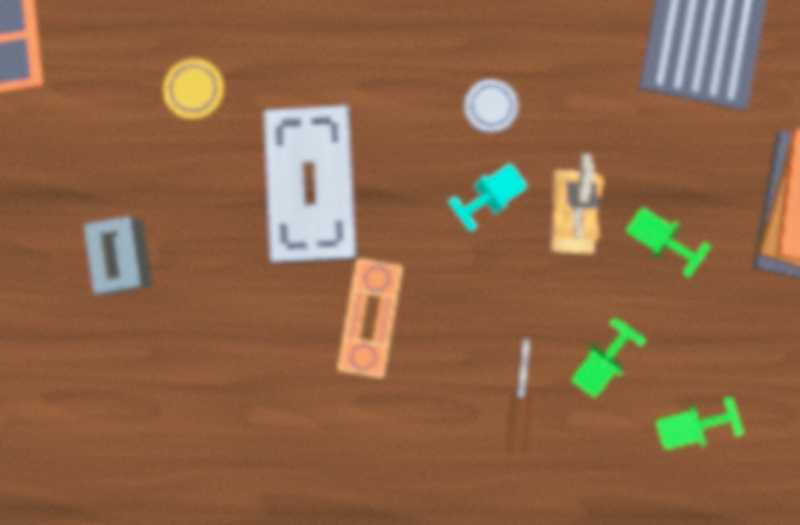

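View pics/sidec.png

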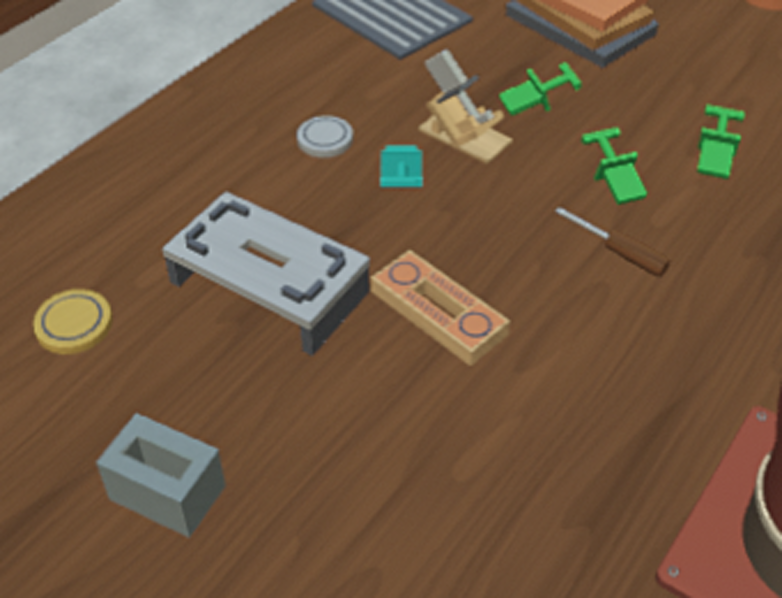

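View pics/wrist0.png

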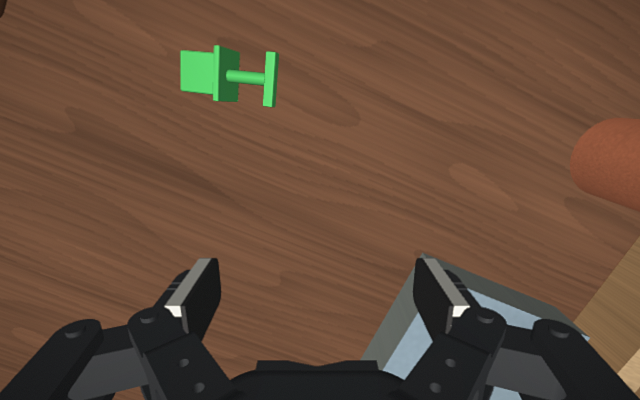

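The pictures show the following, in full-image top pixels:
- **Bed:** (275,172), with the block beside it at (297,227).
- **Park:** (197,201).
- **Toggle candidates:** steel in the wooden rest (384,178), turquoise (345,177), and green (414,197), (394,244) and (428,269). Only the grey one leaning in the rest fits.

Next I'll get poses from the outlines.

Run:
```python
from h import *
import pickle
s,P=pickle.load(open("p0.pkl","rb"))
t,sd=P["top"],P["side"]
print("f",f_of(t),f_of(sd))
def both(n,a,b): print(n,np.round(tri([ray(t,a),ray(sd,b)]),4))
both("bed_seat",[275.3,170.1],[257,239.4]);both("park_top",[197,199.7],[206.9,331.4]);both("block",[296.8,227.1],[331.5,267])
both("rest",[375.8,195.3],[350.1,188.7])
for n,a,z in(("bed_seat",[275.3,170.1],.055),("park",[197,199.7],.06),("block",[296.8,227.1],.0),("rest",[375.8,195.3],0),("medal a",[228,134],.006),("medal b",[347,141],.006),("graver",[357,269],.006)): print(n,np.round(hit(t,a,z),4))
for n,a,z in(("bed_seat",[257,239.4],.055),("park",[206.9,331.4],.06),("block",[331.5,267],.0),("rest",[350.1,188.7],0)): print(n,np.round(hit(sd,a,z),4))
def e(fx,c,o):return [o[0]+c[0]/fx,o[1]+c[1]/fx]
# hand-picked corners: bed from top crop
print("bed top corners",[np.round(hit(t,e(2.5,c,(150,100)),.055)[:2],3) for c in((264,109),(348,105),(356,257),(270,262))])
print("bed side corners",[np.round(hit(sd,e(2.3,c,(140,130)),.055)[:2],3) for c in((227,193),(369,263),(310,322),(164,250))])
print("block side",[np.round(hit(sd,e(2.3,c,(140,130)),.023)[:2],3) for c in((409,250),(508,321),(470,350),(371,281))])
print("block top",[np.round(hit(t,e(2.5,c,(150,100)),.023)[:2],3) for c in((357,258),(403,265),(383,377),(338,371))])
print("park side",[np.round(hit(sd,e(2.3,c,(140,130)),.06)[:2],3) for c in((137,414),(219,456),(184,497),(97,462))])
print("park top",[np.round(hit(t,e(2.5,c,(150,100)),.06)[:2],3) for c in((84,225),(131,217),(143,286),(94,293))])
```

```text
f 383.3044234539508 466.52862502801105
bed_seat [0.6333 0.0324 0.0458]
park_top [0.5385 0.2986 0.039 ]
block [ 0.4468 -0.0362  0.    ]
rest [ 0.5565 -0.2994  0.0288]
bed_seat [0.635  0.0334 0.055 ]
park [0.5359 0.2906 0.06  ]
block [ 0.4475 -0.0357  0.    ]
rest [ 0.5569 -0.3046  0.    ]
medal a [0.7679 0.2057 0.006 ]
medal b [ 0.7432 -0.2063  0.006 ]
graver [ 0.3082 -0.2394  0.006 ]
bed_seat [0.6233 0.0373 0.055 ]
park [0.5273 0.3076 0.06  ]
block [ 0.446  -0.0367  0.    ]
rest [ 0.5762 -0.3294  0.    ]
bed top corners [array([0.724, 0.1  ]), array([ 0.729, -0.012]), array([ 0.527, -0.024]), array([0.52 , 0.089])]
bed side corners [array([ 0.726, -0.007]), array([ 0.524, -0.013]), array([0.523, 0.09 ]), array([0.719, 0.103])]
block side [array([ 0.519, -0.08 ]), array([ 0.372, -0.054]), array([0.383, 0.003]), array([ 0.525, -0.016])]
block top [array([ 0.528, -0.023]), array([ 0.519, -0.085]), array([ 0.369, -0.059]), array([0.377, 0.001])]
park side [array([0.579, 0.278]), array([0.485, 0.267]), array([0.481, 0.317]), array([0.57 , 0.338])]
park top [array([0.568, 0.336]), array([0.579, 0.274]), array([0.488, 0.255]), array([0.478, 0.32 ])]
```

```bash
cat >> h.py <<'E'
from scipy.spatial.transform import Rotation as Ro
def Rdown(yaw_y, tilt=0):
    """tool x down, tool y at yaw (deg); tilt>0: fingers point toward +y (about z)"""
    a=np.radians(yaw_y);y=np.array([np.cos(a),np.sin(a),0]);x=np.array([0,0,-1.]);z=np.cross(x,y)
    R=np.c_[x,y,z];return R@Ro.from_rotvec([0,0,np.radians(tilt)]).as_matrix()
def rel(pos,R,s=None,cur=None):
    s=s or robot.sense();R0=np.array(s["tool_rot"])
    print("shift mm",np.round(R0.T@(np.array(pos)-s["tool_pos"])*1000,1),"rot deg",np.round(Ro.from_matrix(R0.T@R).as_rotvec(degrees=True),2))
E
python3 - <<'E'
from h import *
rel([.448,-.04,.2],Rdown(-9.5)); print(Ro.from_rotvec([0,0,10],degrees=True).apply([1,0,0]))
E
```

```text
shift mm [   8.6  395.4 -435.6] rot deg [32.86 -0.    0.  ]
[0.98480775 0.17364818 0.        ]
```

carry_out(
  commands=[
    [[8.6,395.4,-435.6,32.86,0,0,85],[8.6,395.4,-435.6,32.86,0,0,85],[8.6,395.4,-435.6,32.86,0,0,85],[8.6,395.4,-435.6,32.86,0,0,85],[8.6,395.4,-435.6,32.86,0,0,85],[8.6,395.4,-435.6,32.86,0,0,85],[8.6,395.4,-435.6,32.86,0,0,85],[8.6,395.4,-435.6,32.86,0,0,85],[8.6,395.4,-435.6,32.86,0,0,85],[8.6,395.4,-435.6,32.86,0,0,85]],
  ],
)

```text
time: 3.1
tool_pos: [0.4193, -0.1231, 0.2017]
tool_rot: [[0.001, 0.986, -0.165], [-0.001, -0.165, -0.986], [-1.0, 0.001, 0.0]]
ft_force: [0.8, -1.1, 0.3]
gripper_width: 0.085
```

Run:
```python
from h import *
rel([.448,-.04,.2],Rdown(-9.5))
```

```text
shift mm [  1.7  14.6 -86.7] rot deg [-0.01  0.03 -0.06]
```

carry_out(
  commands=[
    [[1.7,14.6,-86.7,0,0,0,85],[1.7,14.6,-86.7,0,0,0,85],[1.7,14.6,-86.7,0,0,0,85],[1.7,14.6,-86.7,0,0,0,85]],
  ],
)

```text
time: 3.5
tool_pos: [0.4477, -0.0415, 0.1997]
tool_rot: [[0.0, 0.987, -0.163], [-0.0, -0.163, -0.987], [-1.0, 0.0, 0.0]]
ft_force: [0.0, -0.8, 0.5]
gripper_width: 0.0852
```

Run:
```python
from h import *
import pickle
s=robot.sense();p=robot.read_camera("wrist");pickle.dump((s,p),open("w1.pkl","wb"));cv2.imwrite("pics/w1.png",p["image"]);print(s["tool_pos"])
```

```text
[ 0.4477279  -0.04147267  0.19972029]
```

View pics/w1.png

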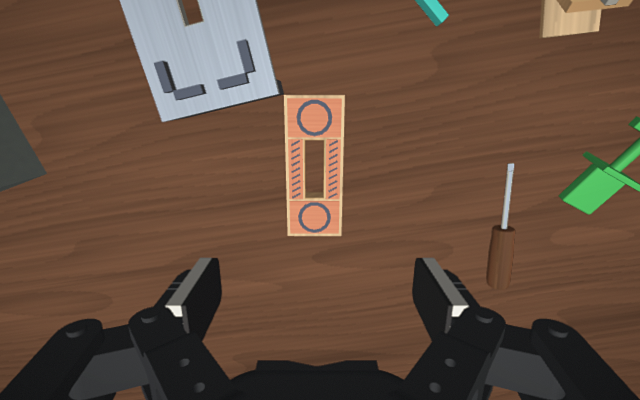

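The block is straight ahead, with corners at about (285,96), (345,96), (341,236) and (288,236). The bed's near corner is at (281,94).

Run:
```python
from h import *
import pickle
s,p=pickle.load(open("w1.pkl","rb"))
C=[hit(p,c,.023,s) for c in((285,95.5),(345,95.5),(341,236),(288,236))]
C=np.array(C);print(np.round(C,4));c=C.mean(0);print(c)
for i in range(4):print(np.linalg.norm(C[i]-C[i-1]))
d=(C[0]+C[1]-C[2]-C[3]);y=np.degrees(np.arctan2(d[1],d[0]));print("yaw",y)
S=np.array([hit(p,q,.023,s) for q in((304,139),(325,139),(324,199),(304,199))]);print("slot",S.mean(0))
B=[hit(p,q,.055,s) for q in((281,94),(162,122))];print("bed corners",B,np.degrees(np.arctan2(*(B[0]-B[1])[:2]))) 
rel([c[0],c[1],.06],Rdown(y))
```

```text
[[ 0.5271 -0.0226  0.023 ]
 [ 0.5174 -0.081   0.023 ]
 [ 0.3696 -0.0559  0.023 ]
 [ 0.3792  0.0025  0.023 ]]
[ 0.44830198 -0.03924655  0.023     ]
0.15002073772217686
0.059112752756778845
0.15000040428508807
0.05924268444531861
yaw -9.642006053413406
slot [ 0.44875606 -0.03880203  0.023     ]
bed corners [array([ 0.52832112, -0.02224017,  0.055     ]), array([0.5222481 , 0.09008271, 0.055     ])] 176.90517194109364
shift mm [139.6   0.3  -3.5] rot deg [0.13 0.02 0.01]
```

carry_out(
  commands=[
    [[50,0.5,-2.8,0.1,0,0,85],[100,0.5,-2.8,0.1,0,0,85],[145,0.5,-2.8,0.1,0,0,85],[175,0.5,-2.8,0.1,0,0,85],[196,0.5,-2.8,0.1,0,0,85],[196,0.5,-2.8,0.1,0,0,85],[196,0.5,-2.8,0.1,0,0,50],[196,0.5,-2.8,0.1,0,0,50],[196,0.5,-2.8,0.1,0,0,50],[196,0.5,-2.8,0.1,0,0,50]],
  ],
  squeeze=60,
)

```text
time: 4.55
tool_pos: [0.4493, -0.0395, 0.0046]
tool_rot: [[0.002, 0.986, -0.167], [-0.0, -0.167, -0.986], [-1.0, 0.002, 0.0]]
ft_force: [-0.8, 0.5, -0.6]
gripper_width: 0.05
```

Run:
```python
from h import *
import pickle
print(robot.sense()["gripper_width"])
p=robot.read_camera("wrist");cv2.imwrite("pics/w2.png",p["image"])
p=robot.read_camera("side");a=p["image"][180:330,220:440];cv2.imwrite("pics/s2.png",cv2.resize(a,None,fx=3,fy=3))
```

```text
0.049972060845905955
```

View pics/w2.png

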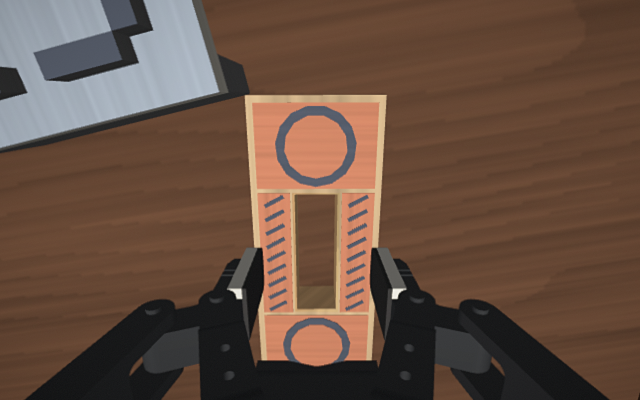

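View pics/s2.png

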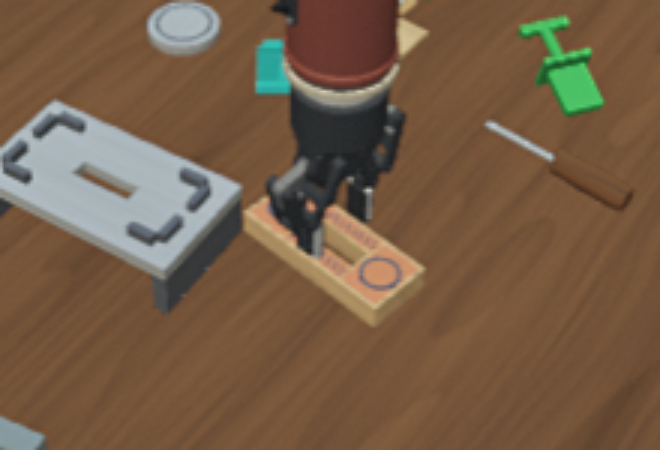

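Run:
```python
from h import *
import pickle
s=robot.sense();s0,P=pickle.load(open("p0.pkl","rb"));sd=P["side"]
R=np.array(s["tool_rot"]);t=s["tool_pos"]
for b in(0,10,20,30):
  for w in(-.025,.025):
    q=proj(sd,t+R@np.array([-b/1000,0,w]));print(b,w,np.round((q-[220,180])*3))
for z in (0,.023):
  for dy in(-.03,.03):
    q=proj(sd,np.array([.4493,-.0395,z])+R@np.array([0,0,dy]));print("blk",z,dy,np.round((q-[220,180])*3))
p=robot.read_camera("side");a=p["image"][215:295,260:380];cv2.imwrite("pics/s3.png",cv2.resize(a,None,fx=6,fy=6,interpolation=cv2.INTER_CUBIC))
```

```text
0 -0.025 [313. 270.]
0 0.025 [354. 239.]
10 -0.025 [313. 262.]
10 0.025 [354. 231.]
20 -0.025 [313. 254.]
20 0.025 [355. 222.]
30 -0.025 [313. 246.]
30 0.025 [355. 214.]
blk 0 -0.03 [308. 276.]
blk 0 0.03 [357. 239.]
blk 0.023 -0.03 [308. 258.]
blk 0.023 0.03 [358. 220.]
```

View pics/s3.png

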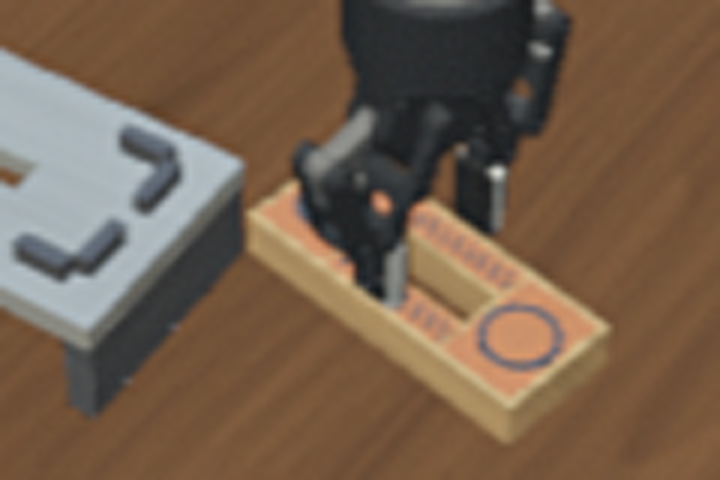

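Run:
```python
from h import *
import pickle
s,p=pickle.load(open("w1.pkl","rb"))
R=np.array(s["tool_rot"]);t=s["tool_pos"]
for w in(.043,.025):
 for b in(0,10,15,20):
  for y in(-11,0,11):
    print(w,b,y,np.round(proj(p,t+R@np.array([-b/1000,y/1000,w]),s)))
```

```text
0.043 0 -11 [395. 258.]
0.043 0 0 [396. 240.]
0.043 0 11 [398. 221.]
0.043 10 -11 [399. 267.]
0.043 10 0 [401. 248.]
0.043 10 11 [402. 228.]
0.043 15 -11 [401. 272.]
0.043 15 0 [403. 252.]
0.043 15 11 [405. 232.]
0.043 20 -11 [404. 277.]
0.043 20 0 [406. 257.]
0.043 20 11 [408. 236.]
0.025 0 -11 [362. 258.]
0.025 0 0 [363. 240.]
0.025 0 11 [364. 221.]
0.025 10 -11 [365. 267.]
0.025 10 0 [366. 248.]
0.025 10 11 [367. 228.]
0.025 15 -11 [366. 272.]
0.025 15 0 [367. 252.]
0.025 15 11 [368. 232.]
0.025 20 -11 [368. 277.]
0.025 20 0 [369. 257.]
0.025 20 11 [370. 236.]
```

The fingertips are standing on the block's top face, since the tips sit well behind the nominal TCP at this opening. I'll open up, go deeper and close again.

carry_out(
  commands=[
    [[-10,0,0,0,0,0,85],[-10,0,0,0,0,0,85],[-10,0,0,0,0,0,85],[-10,0,0,0,0,0,85],[2,0,0,0,0,0,85],[14,0,0,0,0,0,85]],
  ],
)

```text
time: 5.3
tool_pos: [0.4486, -0.0393, -0.0113]
tool_rot: [[0.0, 0.986, -0.167], [-0.0, -0.167, -0.986], [-1.0, 0.0, 0.0]]
ft_force: [-0.3, 0.0, -0.2]
gripper_width: 0.0847
```

Run:
```python
from h import *
p=robot.read_camera("side");a=p["image"][215:295,260:380];cv2.imwrite("pics/s4.png",cv2.resize(a,None,fx=6,fy=6,interpolation=cv2.INTER_CUBIC))
```

```text
(no output)
```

View pics/s4.png

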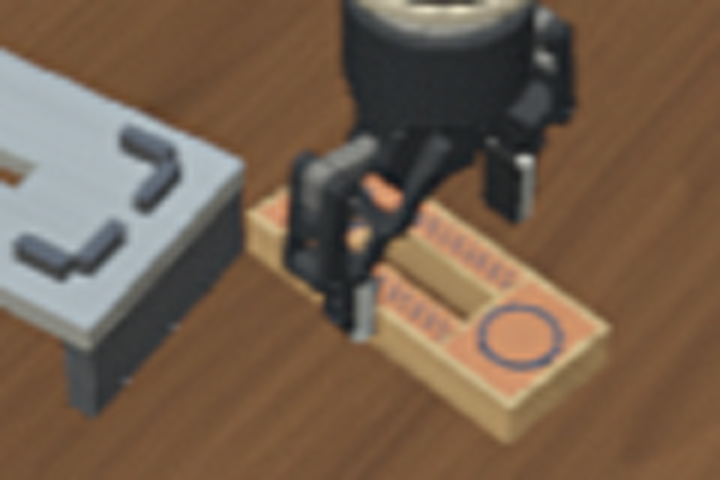

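Now the tips straddle the block below its top face, so I'll close.

carry_out(
  commands=[
    [[0,0,0,0,0,0,50],[0,0,0,0,0,0,50],[0,0,0,0,0,0,50],[0,0,0,0,0,0,50]],
  ],
)

```text
time: 5.75
tool_pos: [0.4485, -0.039, -0.0101]
tool_rot: [[-0.0, 0.986, -0.167], [0.0, -0.167, -0.986], [-1.0, -0.0, -0.0]]
ft_force: [-3.3, 1.5, 4.3]
gripper_width: 0.0578
```

Run:
```python
from h import *
print(robot.sense()["gripper_width"])
p=robot.read_camera("side");a=p["image"][215:295,260:380];cv2.imwrite("pics/s5.png",cv2.resize(a,None,fx=6,fy=6,interpolation=cv2.INTER_CUBIC))
```

```text
0.05783419812783459
```

View pics/s5.png

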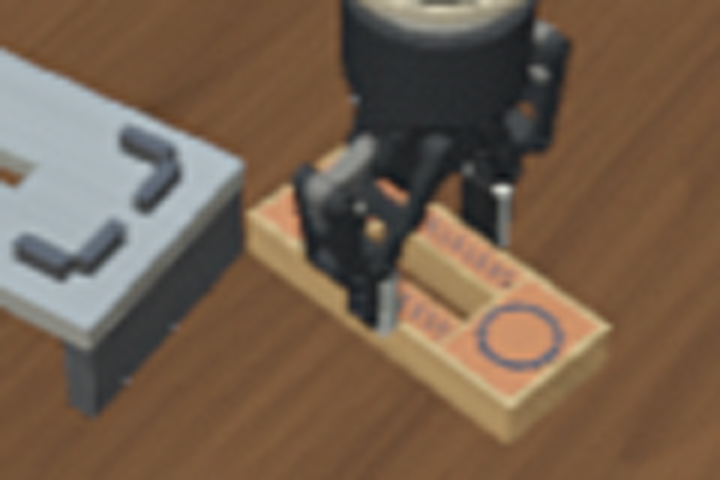

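The grip is shallow, with the pads just over the top edge. I'll go deeper while watching the force.

carry_out(
  commands=[
    [[0,0,0,0,0,0,85],[0,0,0,0,0,0,85],[0,0,0,0,0,0,85],[6,0,0,0,0,0,85],[11,0,0,0,0,0,85],[11,0,0,0,0,0,50],[11,0,0,0,0,0,50],[11,0,0,0,0,0,50],[11,0,0,0,0,0,50]],
  ],
)

```text
time: 6.7
tool_pos: [0.4486, -0.0391, -0.0213]
tool_rot: [[-0.0, 0.986, -0.167], [0.0, -0.167, -0.986], [-1.0, -0.0, -0.0]]
ft_force: [-0.7, 1.1, 0.9]
gripper_width: 0.0585
```

Run:
```python
from h import *
p=robot.read_camera("side");a=p["image"][215:295,260:380];cv2.imwrite("pics/s6.png",cv2.resize(a,None,fx=6,fy=6,interpolation=cv2.INTER_CUBIC))
```

```text
(no output)
```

View pics/s6.png

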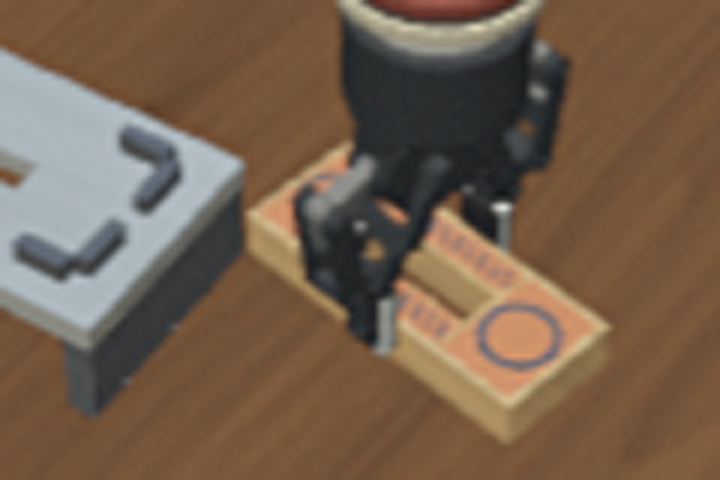

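Good grip depth now. Holding the block would hide the bed from the wrist camera, so I'll release, measure the bed from above and come back to this same pose.

Run:
```python
from h import *
import pickle
s=robot.sense();pickle.dump(s,open("grasp.pkl","wb"));rel([.57,.037,.27],Rdown(3));rel([.57,.037,.05],Rdown(3))
```

```text
shift mm [-291.3  107.   -95.3] rot deg [-1.259e+01 -1.000e-02  0.000e+00]
shift mm [-71.3 107.  -95.3] rot deg [-1.259e+01 -1.000e-02  0.000e+00]
```

carry_out(
  commands=[
    [[0,0,0,0,0,0,85],[0,0,0,0,0,0,85],[0,0,0,0,0,0,85],[-50,0,0,0,0,0,85],[-100,0,0,0,0,0,85],[-150,10,-10,0,0,0,85],[-291,107,-95,-12.6,0,0,85],[-291,107,-95,-12.6,0,0,85],[-291,107,-95,-12.6,0,0,85],[-291,107,-95,-12.6,0,0,85]],
  ],
)

```text
time: 7.75
tool_pos: [0.5713, 0.0374, 0.2719]
tool_rot: [[0.002, 0.999, 0.052], [0.0, 0.052, -0.999], [-1.0, 0.002, -0.0]]
ft_force: [0.3, 0.4, -0.0]
gripper_width: 0.085
```

carry_out(
  commands=[
    [[0,0,0,0,0,0,85],[0,0,0,0,0,0,85]],
  ],
)

```text
time: 7.95
tool_pos: [0.5703, 0.0371, 0.2696]
tool_rot: [[0.0, 0.999, 0.053], [0.0, 0.053, -0.999], [-1.0, 0.0, -0.0]]
ft_force: [0.0, 0.5, -0.7]
gripper_width: 0.0851
```

Run:
```python
from h import *
import pickle
s=robot.sense();p=robot.read_camera("wrist");pickle.dump((s,p),open("w3.pkl","wb"));cv2.imwrite("pics/w3.png",p["image"]);print(s["tool_pos"],s["tool_rot"],s["qvel"].max())
```

```text
[0.570277   0.03708454 0.26956842] [[ 1.70749701e-04  9.98575778e-01  5.33515336e-02]
 [ 4.29333273e-04  5.33514562e-02 -9.98575705e-01]
 [-9.99999893e-01  1.93412092e-04 -4.19612062e-04]] 3.1892504344367754
```

View pics/w3.png

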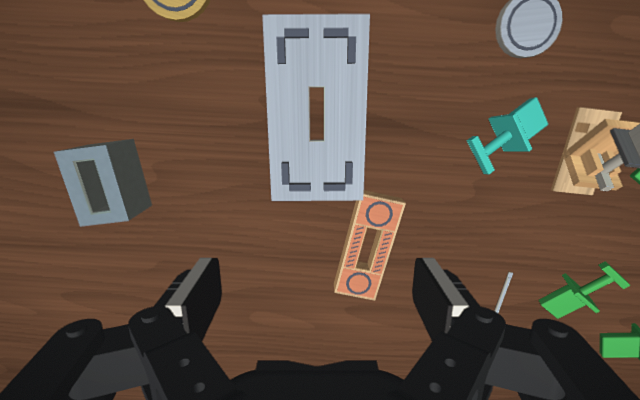

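This view shows the bed (corners near (263,14), (369,14), (363,200), (271,200)), the park at (100,185), the block and the rest. I'll rectify to the bed-top plane and measure there.

```bash
cat >> h.py <<'E'
def rectify(p,s,z,x0,x1,y0,y1,res=.0005):
    # rows: x decreasing, cols: y decreasing
    X,Y=np.meshgrid(np.arange(x1,x0,-res),np.arange(y1,y0,-res),indexing="ij")
    o,R=campose(p,s);q=(np.stack([X,Y,np.full_like(X,z)],-1)-o)@R
    u=np.stack([q[...,0],-q[...,1]],-1)/-q[...,2:3];r2=(u**2).sum(-1,keepdims=True)
    m=(u*(1+p["k1"]*r2)*f_of(p)+[p["cx"],p["cy"]]).astype(np.float32)
    return cv2.remap(p["image"],m[...,0],m[...,1],cv2.INTER_CUBIC)
E
python3 - <<'E'
from h import *
import pickle
s,p=pickle.load(open("w3.pkl","rb"))
a=rectify(p,s,.055,.5,.75,-.04,.12);cv2.imwrite("pics/r3.png",cv2.resize(a,None,fx=1.19,fy=1.19))
g=cv2.cvtColor(a,cv2.COLOR_BGR2HSV)
m=((g[...,1]<70)&(g[...,2]>110)).astype(np.uint8)
m=cv2.morphologyEx(m,cv2.MORPH_OPEN,np.ones((9,9)))
c=max(cv2.findContours(m,0,2)[0],key=cv2.contourArea);r=cv2.minAreaRect(c)
print(r,"centre",.75-r[0][1]*.0005,.12-r[0][0]*.0005,"size",np.array(r[1])*.5)
# slot: brown inside; stops: dark
box=cv2.boxPoints(r).astype(int)
inner=np.zeros_like(m);cv2.fillPoly(inner,[cv2.boxPoints((r[0],(r[1][0]-24,r[1][1]-24),r[2])).astype(int)],1)
d=((g[...,2]<125)|(g[...,1]>70)).astype(np.uint8)&inner
for c in cv2.findContours(d,0,2)[0]:
    if cv2.contourArea(c)>200:
        q=cv2.minAreaRect(c);print("dark",cv2.contourArea(c),.75-q[0][1]*.0005,.12-q[0][0]*.0005,np.array(q[1])*.5,q[2], cv2.boundingRect(c))
C=np.array([hit(p,c,.023,s) for c in((363,195),(405,203),(375,300),(335,291))])
print("block",C.mean(0))
E
```

```text
((157.68075561523438, 248.6791534423828), (403.6740417480469, 223.1187286376953), 86.56636810302734) centre 0.6256604232788086 0.04115962219238281 size [201.83702087 111.55936432]
dark 1752.5 0.5497081298828125 0.06537919998168945 [46.68097687 24.05382729] 42.108726501464844 (82, 358, 71, 69)
dark 1740.5 0.5533700103759766 0.00837470245361327 [23.65261269 46.21823502] 41.56637191772461 (182, 349, 67, 74)
dark 3486.5 0.6258718872070312 0.04132543182373047 [57.72346115 15.89566898] 86.46771240234375 (139, 190, 38, 117)
dark 1656.5 0.697750617980957 0.07423983001708984 [23.36293221 46.84109497] 41.496463775634766 (67, 76, 66, 73)
dark 1695.0 0.7011270942687988 0.01709011840820311 [46.38057709 23.44791985] 41.56637191772461 (163, 71, 71, 69)
block [ 0.44919783 -0.04007427  0.023     ]
```

View pics/r3.png

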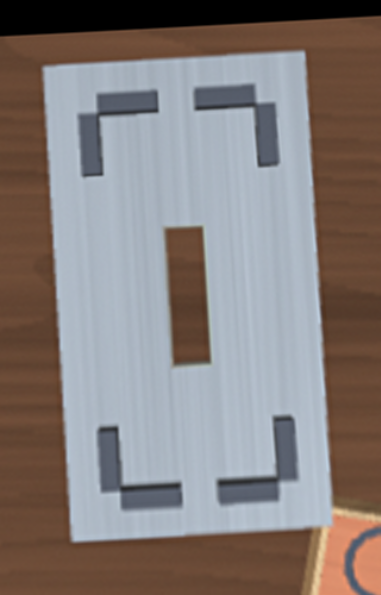

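Bed centre is (0.6257, 0.0412) with yaw 3.4°; the slot measures 57.7 x 15.9 mm, so the scale is right. Back to the block.

Run:
```python
from h import *
rel([.4487,-.0392,.06],Rdown(-9.65));rel([.4487,-.0392,-.0215],Rdown(-9.65))
```

```text
shift mm [ 208.9 -124.2   69. ] rot deg [12.66  0.02  0.08]
shift mm [ 290.4 -124.1   69. ] rot deg [12.66  0.02  0.08]
```

carry_out(
  commands=[
    [[209,-124.2,69,12.66,0,0,85],[209,-124.2,69,12.66,0,0,85],[209,-124.2,69,12.66,0,0,85],[209,-124.2,69,12.66,0,0,85],[209,-124.2,69,12.66,0,0,85],[209,-124.2,69,12.66,0,0,85],[209,-124.2,69,12.66,0,0,85],[240,-124.2,69,12.66,0,0,85],[270,-124.2,69,12.66,0,0,85],[290.5,-124.2,69,12.66,0,0,85]],
  ],
)

```text
time: 9.0
tool_pos: [0.4504, -0.0386, -0.0213]
tool_rot: [[0.001, 0.986, -0.168], [0.0, -0.168, -0.986], [-1.0, 0.001, -0.0]]
ft_force: [0.7, -1.0, 1.0]
gripper_width: 0.0844
```

carry_out(
  commands=[
    [[0,0,0,0,0,0,85],[0,0,0,0,0,0,50],[0,0,0,0,0,0,50],[0,0,0,0,0,0,50],[0,0,0,0,0,0,50],[-10,0,0,0,0,0,50],[-40,-5,0,0,0,0,50],[-80,-8,0,0,0,0,50],[-125,-5,0,0,0,0,50],[-125,0,0,0,0,0,50]],
  ],
  squeeze=60,
)

```text
time: 10.0
tool_pos: [0.4534, -0.0388, 0.1111]
tool_rot: [[0.01, 0.986, -0.167], [-0.002, -0.167, -0.986], [-1.0, 0.011, 0.0]]
ft_force: [0.3, 0.0, -4.0]
gripper_width: 0.0585
```

Run:
```python
from h import *
import pickle
s=robot.sense();p=robot.read_camera("wrist");pickle.dump((s,p),open("w4.pkl","wb"));cv2.imwrite("pics/w4.png",p["image"]);print(s["tool_pos"],s["gripper_width"])
rel([.6257,.0412,.12],Rdown(3.43))
```

```text
[ 0.45337298 -0.03882102  0.11113067] 0.05850782765754059
shift mm [ -10.5  157.1 -108.3] rot deg [-13.1    0.07  -0.45]
```

View pics/w4.png

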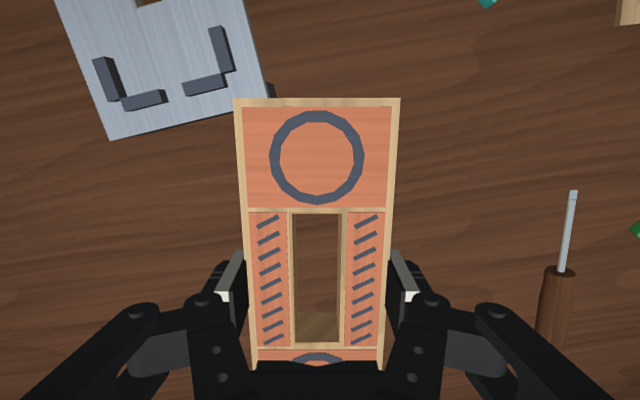

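The block is held. I'll work out its pose in the hand from its corners.

Run:
```python
from h import *
import pickle
s,p=pickle.load(open("w4.pkl","rb"))
obj=np.array([[.075,.03],[.075,-.03],[.031,.010],[.031,-.010],[-.031,.010],[-.031,-.010]])
obj=np.c_[obj,np.full(6,.023)]
px=np.array([(234,98),(400.5,98),(291,212.5),(342,212.5),(295,342),(340,342)],float)
f=f_of(p);d=(px-[p["cx"],p["cy"]])/f;u=d.copy()
for _ in range(20):u=d/(1+p["k1"]*(u**2).sum(1,keepdims=True))
# minimise with 4 dof: tool pos (3)+yaw + tilt about jaw
from scipy.optimize import least_squares
H=np.array(p["hand_eye"])
def res(v,full=False):
    R=np.c_[[0,1,0],[0,0,-1],[-1,0,0]].astype(float) # block x->tool y, y->-tool z, z->-tool x
    R=Ro.from_rotvec([v[3],0,v[4]]).as_matrix()@R
    q=obj@R.T+v[:3]
    c=(q-H[:3,3])@H[:3,:3]
    w=np.c_[c[:,0],-c[:,1]]/-c[:,2:3]
    return ((w-u)*f).ravel()
r=least_squares(res,[-.02,0,0,0,0]);print("block origin in tool",np.round(r.x[:3]*1000,1),"yaw,tilt",np.degrees(r.x[3:]),"rms",np.sqrt((r.fun**2).mean()))
print(np.round(r.fun,1))
```

```text
block origin in tool [-17.9  -1.3   0. ] yaw,tilt [-0.1108867  -0.42322894] rms 0.4459593781361943
[-0.1 -0.2 -0.5 -0.4  1.   0.4  0.1  0.3  0.2 -0.  -0.8 -0. ]
```

Run:
```python
from h import *
rel([.6271,.0413,.11],Rdown(3.43));rel([.6271,.0413,.060],Rdown(3.43))
```

```text
shift mm [  -0.5  158.4 -108.6] rot deg [-13.1    0.07  -0.45]
shift mm [  49.5  158.  -108.6] rot deg [-13.1    0.07  -0.45]
```

carry_out(
  commands=[
    [[-6.5,40,-27,-3,0,0,50],[-6.5,80,-54,-6,0,0,50],[-6.5,120,-81,-9,0,0,50],[-6.5,150,-101,-12,0,0,50],[-6.5,162.4,-109.3,-13.08,0,0,50],[20,162.4,-109.3,-13.08,0,0,50],[38,162.4,-109.3,-13.08,0,0,50],[44,162.4,-109.3,-13.08,0,0,50],[44,162.4,-109.3,-13.08,0,0,50],[44,162.4,-109.3,-13.08,0,0,50]],
  ],
)

```text
time: 11.05
tool_pos: [0.6281, 0.0417, 0.0608]
tool_rot: [[0.0, 0.998, 0.06], [0.0, 0.06, -0.998], [-1.0, 0.0, -0.0]]
ft_force: [0.6, 0.3, -3.3]
gripper_width: 0.0585
```

Run:
```python
from h import *
import pickle
s=robot.sense();p=robot.read_camera("wrist");pickle.dump((s,p),open("w5.pkl","wb"));cv2.imwrite("pics/w5.png",p["image"]);print(s["tool_pos"],s["gripper_width"])
rel([.6271,.0413,.0337],Rdown(3.43))
```

```text
[0.62814177 0.04174287 0.06078652] 0.058517157260345384
shift mm [27.5 -1.5  0.3] rot deg [-0.02 -0.   -0.08]
```

View pics/w5.png

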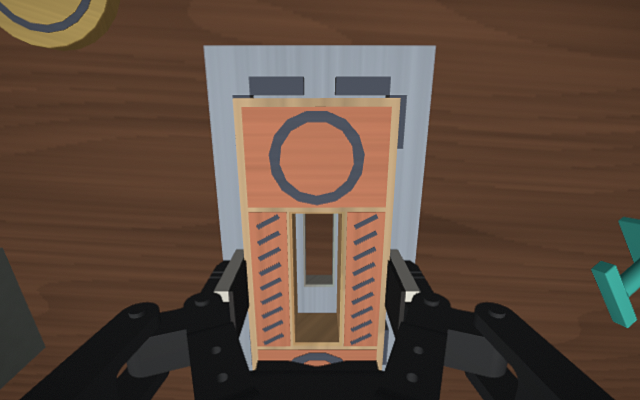

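Run:
```python
from h import *
import pickle
s,p=pickle.load(open("w5.pkl","rb"));s2=robot.sense();print(s2["tool_pos"])
for n,z,L in(("slot near",.055,[(305,283.5),(333,283.5)]),("bed far",.055,[(204,46),(436,45.5)]),("bed sides",.055,[(213,120),(426,120)]),("far stops outer",.065,[(249,77),(391,77)])):
    h=[hit(p,c,z,s2) for c in L];print(n,np.round(h,4).tolist(),np.round(np.mean(h,0),4))
a=np.radians(3.43);e=np.array([np.cos(a),np.sin(a)]);print("exp slot near",np.array([.6257,.0412])-.029*e,"far edge",np.array([.6257,.0412])+.1*e)
```

```text
[0.62851969 0.04170681 0.06122633]
slot near [[0.5974, 0.0472, 0.055], [0.5984, 0.0307, 0.055]] [0.5979 0.039  0.055 ]
bed far [[0.7225, 0.1016, 0.055], [0.7294, -0.0086, 0.055]] [0.726  0.0465 0.055 ]
bed sides [[0.6882, 0.0983, 0.055], [0.6947, -0.0092, 0.055]] [0.6915 0.0446 0.055 ]
far stops outer [[0.7094, 0.0782, 0.065], [0.7133, 0.0131, 0.065]] [0.7113 0.0457 0.065 ]
exp slot near [0.59675195 0.03946496] far edge [0.72552086 0.0471829 ]
```

Closer in, the bed centre reads about 0.7 mm to the right of where I had it. I'll correct for that and lower in stages.

carry_out(
  commands=[
    [[6,-0.5,1,0,0,0,50],[12,-0.5,1,0,0,0,50],[15,-0.5,1,0,0,0,50],[18,-0.5,1,0,0,0,50],[21,-0.5,1,0,0,0,50],[23,-0.5,1,0,0,0,50],[24,-0.5,1,0,0,0,50]],
  ],
)

```text
time: 11.8
tool_pos: [0.6274, 0.0407, 0.0363]
tool_rot: [[-0.0, 0.998, 0.06], [-0.0, 0.06, -0.998], [-1.0, -0.0, 0.0]]
ft_force: [-4.1, -1.1, 6.2]
gripper_width: 0.0583
```

Run:
```python
from h import *
p=robot.read_camera("wrist");cv2.imwrite("pics/w6.png",p["image"]);s=robot.sense();print(s["tool_pos"],s["ft_force"],s["ft_torque"])
```

```text
[0.62752331 0.04074519 0.03632289] [-0.08438884 -0.77377047 -2.75622451] [-0.02094876  0.07883245  0.0405667 ]
```

View pics/w6.png

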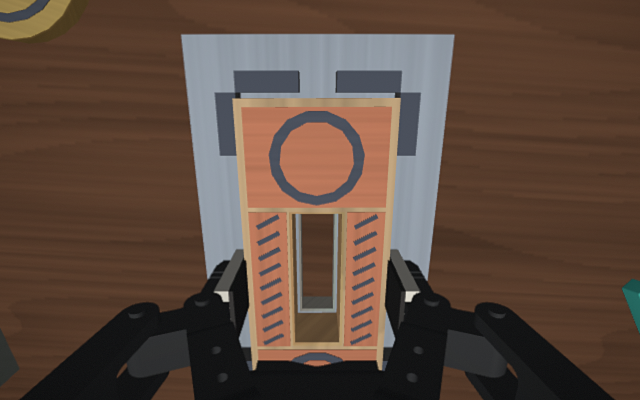

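The block is centred between the stops with even margins, and the force shows only its own weight. Now lower the last few mm.

carry_out(
  commands=[
    [[1,0,0,0,0,0,50],[2,0,0,0,0,0,50],[3,0,0,0,0,0,50],[3,0,0,0,0,0,50]],
  ],
)

```text
time: 12.25
tool_pos: [0.6276, 0.0407, 0.0362]
tool_rot: [[0.001, 0.998, 0.06], [-0.001, 0.06, -0.998], [-1.0, 0.001, 0.001]]
ft_force: [-13.8, -2.0, 24.5]
gripper_width: 0.0587
```

Contact at TCP z = 0.036 agrees with the block's pose in the hand, so it is seated. I'll relax the push and let go.

carry_out(
  commands=[
    [[-3,0,0,0,0,0,50],[-3,0,0,0,0,0,62],[-3,0,0,0,0,0,75],[-3,0,0,0,0,0,75],[-3,0,0,0,0,0,75],[-30,0,0,0,0,0,75],[-75,0,0,0,0,0,75],[-120,0,0,0,0,0,75]],
  ],
)

```text
time: 13.05
tool_pos: [0.6269, 0.0407, 0.1538]
tool_rot: [[-0.002, 0.998, 0.06], [0.0, 0.06, -0.998], [-1.0, -0.002, -0.0]]
ft_force: [1.1, 0.1, -0.3]
gripper_width: 0.0747
```

Run:
```python
from h import *
import pickle
s=robot.sense();p=robot.read_camera("wrist");cv2.imwrite("pics/w7.png",p["image"]);print(s["tool_pos"])
pickle.dump((s,p),open("w7.pkl","wb"))
```

```text
[0.62687957 0.04067953 0.15378166]
```

View pics/w7.png

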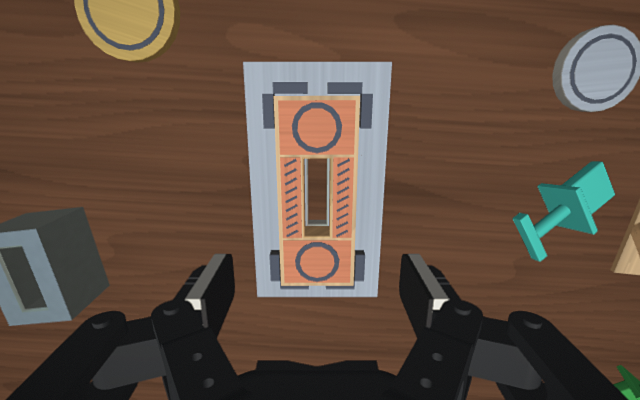

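The block lies flat between the stops and the slots line up at (317,190). Next is the rest, at about (0.56, -0.30).

Run:
```python
from h import *
rel([.56,-.30,.24],Rdown(-3))
```

```text
shift mm [-78.1 -90.4 336.7] rot deg [ 6.43 -0.04 -0.54]
```

carry_out(
  commands=[
    [[-80,-87,337,6.43,0,0,75],[-80,-87,337,6.43,0,0,75],[-80,-87,337,6.43,0,0,75],[-80,-87,337,6.43,0,0,75],[-80,-87,337,6.43,0,0,75],[-80,-87,337,6.43,0,0,75],[-80,-87,337,6.43,0,0,75],[-80,-87,337,6.43,0,0,75],[-80,-87,337,6.43,0,0,75],[-80,-87,337,6.43,0,0,75]],
  ],
)

```text
time: 14.1
tool_pos: [0.5613, -0.2994, 0.2326]
tool_rot: [[-0.0, 0.999, -0.051], [0.001, -0.051, -0.999], [-1.0, -0.0, -0.001]]
ft_force: [0.1, 0.6, 0.8]
gripper_width: 0.0752
```

carry_out(
  commands=[
    [[0,0,0,0,0,0,50]],
  ],
)

```text
time: 14.2
tool_pos: [0.5615, -0.2986, 0.2327]
tool_rot: [[-0.0, 0.999, -0.049], [0.001, -0.049, -0.999], [-1.0, -0.0, -0.001]]
ft_force: [0.9, -0.2, -0.1]
gripper_width: 0.062
```

Run:
```python
from h import *
import pickle
s=robot.sense();p=robot.read_camera("wrist");cv2.imwrite("pics/w8.png",p["image"]);print(s["tool_pos"])
pickle.dump((s,p),open("w8.pkl","wb"))
a=p["image"][0:260,180:500];cv2.imwrite("pics/w8c.png",cv2.resize(a,None,fx=2.3,fy=2.3,interpolation=cv2.INTER_CUBIC))
for q in("toggle","toggle_wing","rest"):
    for d in robot.tip_of(q,p): print("tip",q,np.round(d["pixel"],1),round(d["confidence"],2))
```

```text
[ 0.5615043  -0.29858144  0.23273343]
tip toggle [330.1 153.9] 0.97
tip toggle [192.5 150.9] 0.82
tip toggle [390.3 265.6] 0.82
tip toggle [477.3 188.4] 0.61
tip toggle_wing [246.7 102.8] 0.81
tip toggle_wing [331.1 104.4] 0.79
tip toggle_wing [351.3 301.8] 0.78
tip toggle_wing [415.6 151.9] 0.76
tip toggle_wing [326.3 148.7] 0.24
tip rest [327.3 146.3] 0.91
```

View pics/w8c.png

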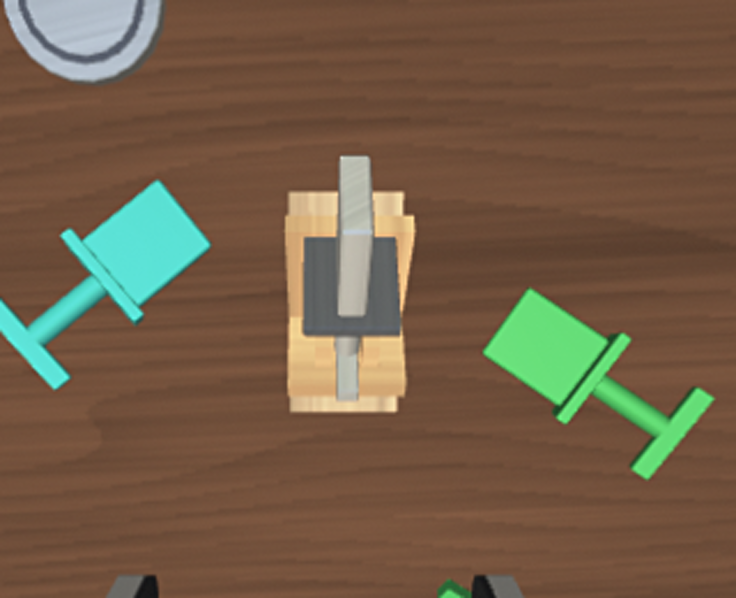

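View pics/w8.png

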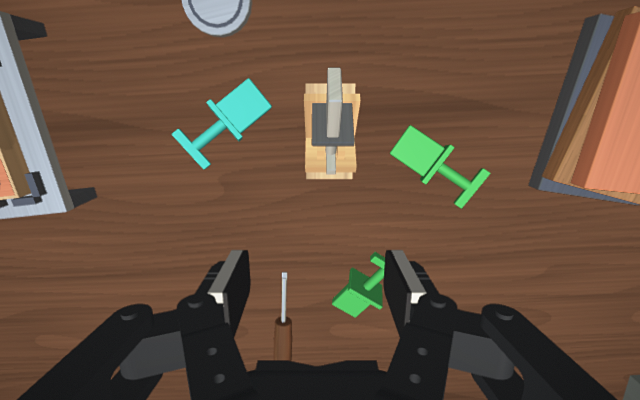

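Candidates in this view:
- Steel toggle in the wooden rest at (331,130).
- Turquoise at (222,122).
- Green at (440,165) and (362,290).

The grey one in the rest is the one meant; the enlarged crop confirms it. I'll fit its pose.

```bash
cat > fit_t.py <<'E'
from h import *
import pickle
from scipy.optimize import least_squares
s,p=pickle.load(open("w8.pkl","rb"))
pts=[(20,6,104,342,230),(20,-6,104,372,234),(20,6,56,338,316),(20,-6,56,366,317),(-20,6,104,340,156),(-20,-6,104,369,157),
(25,5,0,337,400),(25,-5,0,357,400),(25,20,50,303,335),(25,-20,50,401,335),(-25,20,56,305,237),(-25,-20,56,398,238)]
pts=np.array(pts,float);px=pts[:,3:]/2.3+[180,0]
def T(v):
    a=v[3];t=v[4];e=np.array([np.cos(a),np.sin(a),0]);up=np.array([0,0,1.]);Z=np.cos(t)*e+np.sin(t)*up;U=-np.sin(t)*e+np.cos(t)*up
    Y=np.array([-np.sin(a),np.cos(a),0]);return U,Y,Z
def res(v,fixt=True):
    U,Y,Z=T(v)
    W=v[:3]+(pts[:,:1]*U+pts[:,1:2]*Y+pts[:,2:3]*Z)/1000
    r=[(proj(p,w,s)-q) for w,q in zip(W,px)]
    return np.r_[np.ravel(r),(v[4]-np.pi/4)*100]
r=least_squares(res,[.56,-.3,.025,0,np.pi/4])
print(np.round(r.x,4),np.degrees(r.x[3:]),"rms",np.sqrt((r.fun**2).mean()));print(np.round(r.fun,1))
U,Y,Z=T(r.x);print("wing84",r.x[:3]+.084*Z)
E
python3 fit_t.py
```

```text
[ 0.5714 -0.3141  0.0236 -0.0503  0.7791] [-2.88170212 44.64090755] rms 0.5457458585022924
[-0.4  1.2  1.  -0.6 -0.2  0.4  0.2 -0.  -0.1 -0.   0.8 -0.4 -0.1 -0.2
  0.3 -0.2  0.5  0.2 -0.8  0.2 -0.  -0.2 -1.4 -0.6 -0.6]
wing84 [ 0.63105114 -0.31713438  0.08265054]
```

Run:
```python
from h import *
print(robot.hold_point_z,[a for a in dir(robot) if a[0]!='_'])
import pickle
for f,w in(("w8.pkl",.062),("w7.pkl",.0747),("w5.pkl",.0585),("w1.pkl",.0852)):
    s,p=pickle.load(open(f,"rb"));R=np.array(s["tool_rot"]);t=np.array(s["tool_pos"])
    print(f,[ (b,np.round(proj(p,t+R@np.array([-b/1000,.011,w/2]),s)).tolist()) for b in (10,20,30,40)])
```

```text
0.0187 ['Unreachable', 'boxes_of', 'cut_out', 'hold_point_z', 'read_camera', 'sense', 'sign_off', 'tip_of']
w8.pkl [(10, [379.0, 228.0]), (20, [383.0, 236.0]), (30, [387.0, 245.0]), (40, [392.0, 255.0])]
w7.pkl [(10, [392.0, 228.0]), (20, [396.0, 236.0]), (30, [401.0, 245.0]), (40, [407.0, 255.0])]
w5.pkl [(10, [376.0, 228.0]), (20, [379.0, 236.0]), (30, [383.0, 245.0]), (40, [388.0, 255.0])]
w1.pkl [(10, [402.0, 228.0]), (20, [407.0, 236.0]), (30, [412.0, 245.0]), (40, [419.0, 255.0])]
```

Run:
```python
import cv2
a=[]
for n in("w8","w5"):
    i=cv2.imread(f"pics/{n}.png")[220:330,370:480];a.append(cv2.resize(i,None,fx=3.5,fy=3.5,interpolation=cv2.INTER_CUBIC))
cv2.imwrite("pics/f.png",cv2.hconcat(a))
```

```text
(no output)
```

View pics/f.png

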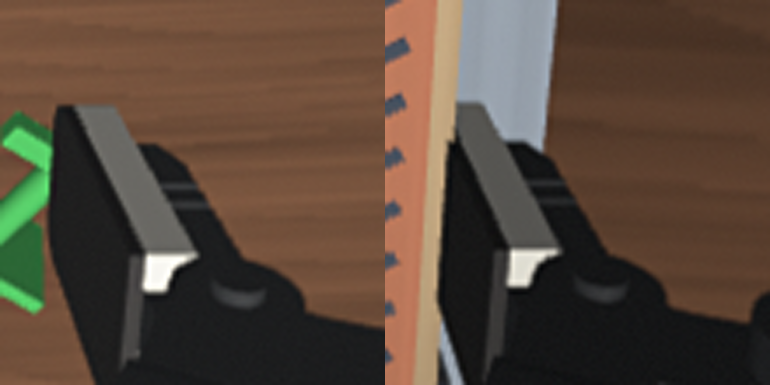

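Run:
```python
from h import *
rel([.6325,-.3172,.12],Rdown(-2.88))
```

```text
shift mm [113.   72.1  13.8] rot deg [-0.03 -0.01  0.01]
```

carry_out(
  commands=[
    [[45,40,8,0,0,0,30],[80,72,13.8,0,0,0,30],[105,72,13.8,0,0,0,30],[113,72,13.8,0,0,0,30],[113,72,13.8,0,0,0,30],[113,72,13.8,0,0,0,30]],
  ],
)

```text
time: 15.0
tool_pos: [0.6324, -0.3188, 0.1224]
tool_rot: [[0.002, 0.999, -0.053], [-0.001, -0.053, -0.999], [-1.0, 0.002, 0.001]]
ft_force: [0.0, -0.2, 0.9]
gripper_width: 0.0302
```

Run:
```python
from h import *
import pickle
s=robot.sense();p=robot.read_camera("wrist");cv2.imwrite("pics/w9.png",p["image"]);print(s["tool_pos"])
pickle.dump((s,p),open("w9.pkl","wb"))
p=robot.read_camera("side");a=p["image"][120:240,300:420];cv2.imwrite("pics/s9.png",cv2.resize(a,None,fx=4.5,fy=4.5,interpolation=cv2.INTER_CUBIC))
```

```text
[ 0.63237173 -0.31880476  0.12241743]
```

View pics/w9.png

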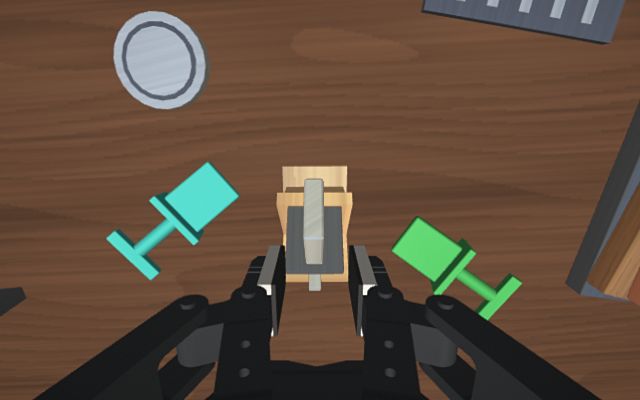

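View pics/s9.png

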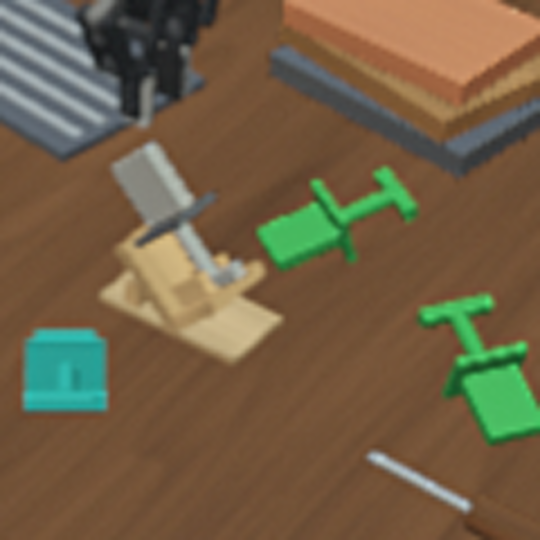

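Run:
```python
from h import *
import pickle
s,p=pickle.load(open("w9.pkl","rb"));s2=robot.sense();print(s2["tool_pos"])
for s_ in(s,s2): print([np.round(hit(p,c,z,s_),4) for c,z in(((304,238),.111),((324.5,238),.111),((306,265),.077),((321.5,265),.077),((304,179),.083),((323.5,179),.083))])
rel([.6325,-.3172,.05],Rdown(-2.88))
```

```text
[ 0.63268153 -0.31908925  0.12304804]
[array([ 0.6288, -0.3109,  0.111 ]), array([ 0.6281, -0.3228,  0.111 ]), array([ 0.5931, -0.3089,  0.077 ]), array([ 0.5925, -0.3198,  0.077 ]), array([ 0.6571, -0.3117,  0.083 ]), array([ 0.6564, -0.3241,  0.083 ])]
[array([ 0.6288, -0.3112,  0.111 ]), array([ 0.6282, -0.3231,  0.111 ]), array([ 0.5931, -0.3091,  0.077 ]), array([ 0.5926, -0.3201,  0.077 ]), array([ 0.6573, -0.312 ,  0.083 ]), array([ 0.6566, -0.3244,  0.083 ])]
shift mm [73.  -0.5 -2. ] rot deg [-0.15  0.1  -0.19]
```

carry_out(
  commands=[
    [[25,-1.5,-2,0,0,0,30],[50,-1.5,-2,0,0,0,30],[65,-1.5,-2,0,0,0,30],[75,-1.5,-2,0,0,0,30],[75,-1.5,-2,0,0,0,30]],
  ],
)

```text
time: 15.6
tool_pos: [0.6301, -0.3164, 0.0446]
tool_rot: [[-0.001, 0.999, -0.053], [0.0, -0.053, -0.999], [-1.0, -0.001, -0.0]]
ft_force: [-0.5, -0.3, 0.4]
gripper_width: 0.0299
```

Run:
```python
from h import *
import pickle
p=robot.read_camera("wrist");s=robot.sense();print(s["tool_pos"],s["ft_force"])
a=p["image"][150:330,230:410]
p=robot.read_camera("side");b=p["image"][120:210,300:390];cv2.imwrite("pics/c10.png",cv2.hconcat([cv2.resize(a,(390,390)),cv2.resize(b,(390,390),interpolation=cv2.INTER_CUBIC)]))
```

```text
[ 0.63078758 -0.31651009  0.04563561] [ 0.24784314 -1.05866887  0.37036447]
```

View pics/c10.png

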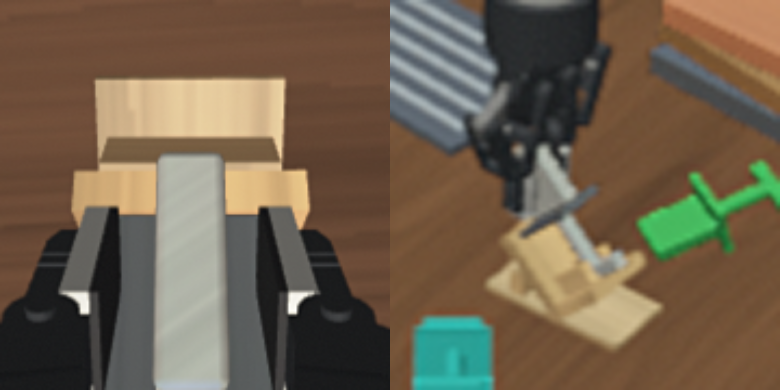

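The wing is centred between the pads, and the tips end just above the flange. I'll back off 4 mm and close.

carry_out(
  commands=[
    [[-4,0,0,0,0,0,30],[-4,0,0,0,0,0,2],[-4,0,0,0,0,0,2],[-4,0,0,0,0,0,2],[-4,0,0,0,0,0,2]],
  ],
  squeeze=80,
)

```text
time: 16.2
tool_pos: [0.6315, -0.3168, 0.0508]
tool_rot: [[0.002, 0.999, -0.052], [-0.001, -0.052, -0.999], [-1.0, 0.002, 0.001]]
ft_force: [-0.3, 0.6, 5.7]
gripper_width: 0.0113
```

Run:
```python
from h import *
p=robot.read_camera("side");b=p["image"][120:210,300:390];cv2.imwrite("pics/s11.png",cv2.resize(b,(540,540),interpolation=cv2.INTER_CUBIC))
s=robot.sense();print(s["tool_pos"],s["ft_force"],s["gripper_width"])
```

```text
[ 0.63151815 -0.3168424   0.05084088] [-1.56960713 -0.59848535  5.05782394] 0.010918213038326997
```

View pics/s11.png

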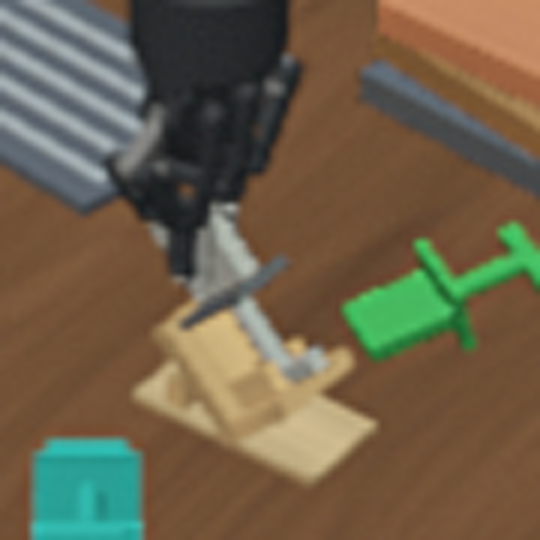

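Gripped (11 mm). I'll lift it straight out and meanwhile work out the parking block's pose from the earlier picture.

carry_out(
  commands=[
    [[-15,0,0,0,0,0,2],[-45,0,0,0,0,0,2],[-90,0,0,0,0,0,2],[-130,0,0,0,0,0,2],[-150,0,0,0,0,0,2],[-150,0,0,0,0,0,2]],
  ],
)

```text
time: 16.85
tool_pos: [0.6323, -0.3168, 0.2043]
tool_rot: [[0.006, 0.999, -0.052], [-0.003, -0.052, -0.999], [-1.0, 0.006, 0.002]]
ft_force: [1.1, -0.4, -2.5]
gripper_width: 0.0109
```

Run:
```python
from h import *
import pickle
s,p=pickle.load(open("w3.pkl","rb"))
a=rectify(p,s,.06,.43,.63,.23,.36);cv2.imwrite("pics/r3p.png",cv2.resize(a,None,fx=1.4,fy=1.4))
p=robot.read_camera("wrist");cv2.imwrite("pics/w12.png",p["image"]);s=robot.sense();print(s["tool_pos"],s["ft_force"],s["gripper_width"],s["joint_positions"])
```

```text
[ 0.63129456 -0.3165006   0.20131226] [-0.02520551  0.17954461 -3.10915693] 0.010863517990504012 [ 36.95194874  27.29880544 -20.43613113  74.60012492   9.38841305
  79.5496911  -76.06251619]
```

View pics/r3p.png

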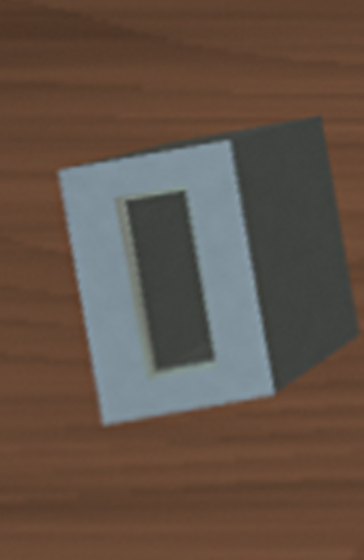

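View pics/w12.png

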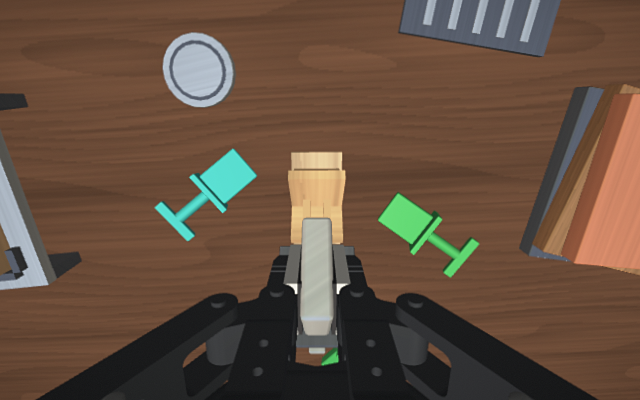

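Run:
```python
from h import *
import pickle
from scipy.optimize import least_squares
s,p=pickle.load(open("w3.pkl","rb"))
def w(c): return np.array([.63-... if False else 0])
C=np.array([[.43+.2-r/1.4*.0005,.36-c/1.4*.0005] for c,r in((58,171),(231,140),(274,394),(103,425))]);print(np.round(C,4),C.mean(0))
for i in range(4):print(np.linalg.norm(C[i]-C[i-1]))
d=C[0]+C[1]-C[2]-C[3];print("park yaw",np.degrees(np.arctan2(d[1],d[0])))
S=np.array([[.63-r/1.4*.0005,.36-c/1.4*.0005] for c,r in((117,199),(186,189),(215,360),(151,375))]);print("slot",S.mean(0))
# toggle in tool, tilt fit
H=np.array(p["hand_eye"])
def pt(v):
    # v: origin in tool x,y ; tilt of Z from tool y towards -x
    t=v[2];Z=np.array([-np.sin(t),np.cos(t),0]);U=np.array([-np.cos(t),-np.sin(t),0])
    return v[0],v[1],Z,U
R0=Rdown(-2.88);o=R0.T@(np.array([.5714,-.3141+0.0003,.0236])-[.6315,-.3168,.0508]);print("tog origin tool mm",o*1000)
def row(v,u,z,yy=0):
    P=np.array([v[0],v[1],o[2]])+(u*pt(v)[3]+z*pt(v)[2])/1000+np.array([0,0,yy/1000])
    c=(P-H[:3,3])@H[:3,:3];q=np.array([c[0],-c[1]])/-c[2];return q*(1+p["k1"]*q@q)*f_of(p)+[p["cx"],p["cy"]]
for t in(40,45,50):
    # keep wing86 fixed
    Z45=np.array([-1,1])/2**.5;w=o[:2]+.086*Z45;tr=np.radians(t);oo=w-.086*np.array([-np.sin(tr),np.cos(tr)])
    v=[oo[0],oo[1],tr];print(t,[np.round(row(v,u,z,y)).tolist() for u,z,y in((-20,104,-6),(-20,104,6),(20,104,-6),(20,104,6))])
```

```text
[[0.5689 0.3393]
 [0.58   0.2775]
 [0.4893 0.2621]
 [0.4782 0.3232]] [0.52910714 0.30053571]
0.09212693660911339
0.06276982571592947
0.09200501871847944
0.06206686650997732
park yaw 9.827724011163138
slot [0.52973214 0.30026786]
tog origin tool mm [ 2.72000000e+01 -6.01748240e+01  2.34726528e-02]
40 [[304.0, 210.0], [332.0, 210.0], [302.0, 304.0], [334.0, 304.0]]
45 [[304.0, 212.0], [332.0, 212.0], [302.0, 309.0], [334.0, 309.0]]
50 [[303.0, 213.0], [332.0, 213.0], [302.0, 314.0], [334.0, 314.0]]
```

Run:
```python
import cv2
a=cv2.imread("pics/w12.png")[205:375,260:375];cv2.imwrite("pics/w12c.png",cv2.resize(a,None,fx=3.5,fy=3.5,interpolation=cv2.INTER_CUBIC))
```

```text
(no output)
```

View pics/w12c.png

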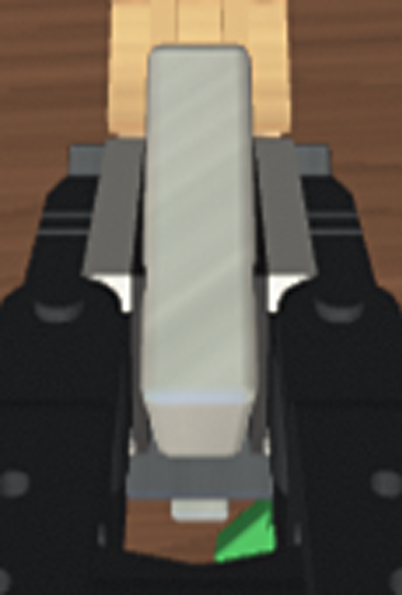

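```bash
cat > fit_h.py <<'E'
from h import *
import pickle
from scipy.optimize import least_squares
s,p=pickle.load(open("w3.pkl","rb"));H=np.array(p["hand_eye"])
def pj(P):
    c=(P-H[:3,3])@H[:3,:3];q=np.array([c[0],-c[1]])/-c[2];return q*(1+p["k1"]*q@q)*f_of(p)+[p["cx"],p["cy"]]
pts=np.array([(-20,6,104,148,45),(-20,-6,104,250,45),(20,6,104,142,395),(20,-6,104,255,395),(20,6,56,158,457),(20,-6,56,238,457),(25,5,0,172,520),(25,-5,0,228,520)],float)
px=pts[:,3:]/3.5+[260,205]
def tog(v):
    t=v[3];Z=np.array([-np.sin(t),np.cos(t),0]);U=np.array([-np.cos(t),-np.sin(t),0]);Y=np.array([0,0,-1.])
    return v[:3],U,Y,Z
def res(v):
    o,U,Y,Z=tog(v);return np.ravel([pj(o+(a*U+b*Y+c*Z)/1000)-q for (a,b,c),q in zip(pts[:,:3],px)])
r=least_squares(res,[.027,-.06,0,.8]);o,U,Y,Z=tog(r.x)
print(np.round(o*1000,1),np.degrees(r.x[3]),np.sqrt((r.fun**2).mean()));print(np.round(r.fun,1));print("w86",(o+.086*Z)*1000)
E
python3 fit_h.py
```

```text
[ 22.6 -63.   -0.4] 43.97266975758566 0.567069008838812
[ 0.2  0.1 -0.2  0.2 -0.4  0.3  0.6  0.3 -0.7 -1.   1.1 -1.  -0.4  0.5
 -0.5  0.5]
w86 [-37.12111492  -1.10927821  -0.37271119]
```

```bash
cat > plan.py <<'E'
from h import *
import sys
def tcp_for(origin,R,o): return np.array(origin)-R@np.array(o)
E
python3 - <<'E'
from plan import *
o=[.0226,-.063,-.0004];R=Rdown(9.83,46)
t=np.radians(44);print(R@[-np.sin(t),np.cos(t),0],R)
T=tcp_for([.5294,.3004,.15],R,o);print(T);s=robot.sense()
rel(T,R)
# commanded start = grasp cmd; check intermediate
E
```

```text
[5.95197862e-17 8.63766330e-18 1.00000000e+00] [[ 0.70877892  0.68445984  0.17072543]
 [ 0.1228096   0.11859585 -0.98531864]
 [-0.69465837  0.7193398   0.        ]]
[0.55657086 0.30470191 0.21101769]
shift mm [ -10.7 -107.2 -616.4] rot deg [-12.1    5.23  45.65]
```

carry_out(
  commands=[
    [[-10,-107,-616,-6,2.5,22,2],[-10,-107,-616,-12.1,5.2,45.6,2],[-10,-107,-616,-12.1,5.2,45.6,2],[-10,-107,-616,-12.1,5.2,45.6,2],[-10,-107,-616,-12.1,5.2,45.6,2],[-10,-107,-616,-12.1,5.2,45.6,2],[-10,-107,-616,-12.1,5.2,45.6,2],[-10,-107,-616,-12.1,5.2,45.6,2],[-10,-107,-616,-12.1,5.2,45.6,2],[-10,-107,-616,-12.1,5.2,45.6,2]],
  ],
)

```text
time: 17.9
tool_pos: [0.5743, 0.153, 0.2048]
tool_rot: [[0.704, 0.689, 0.17], [0.122, 0.119, -0.985], [-0.699, 0.715, -0.001]]
ft_force: [0.7, -0.1, -1.7]
gripper_width: 0.0109
```

Run:
```python
from plan import *
o=[.0226,-.063,-.0004];R=Rdown(9.83,46)
T=tcp_for([.5294,.3004,.15],R,o);rel(T,R);print(robot.sense()["joint_positions"])
```

```text
shift mm [   1.7   10.2 -152.5] rot deg [-0.05 -0.02  0.37]
[ 42.27225734 -21.8179061  -56.87936055 131.32311697 -37.06320189
  17.86405652 -69.37689151]
```

carry_out(
  commands=[
    [[1.7,10,-50,0,0,0,2],[1.7,10,-100,0,0,0,2],[1.7,10,-152,0,0,0.3,2],[1.7,10,-152,0,0,0.3,2],[1.7,10,-152,0,0,0.3,2],[1.7,10,-152,0,0,0.3,2]],
  ],
)

```text
time: 18.5
tool_pos: [0.5576, 0.3025, 0.212]
tool_rot: [[0.709, 0.684, 0.17], [0.123, 0.117, -0.985], [-0.694, 0.72, -0.001]]
ft_force: [-15.7, 24.3, -11.2]
gripper_width: 0.0115
```

Run:
```python
from plan import *
import pickle
o=[.0226,-.063,-.0004];R=Rdown(9.83,46)
T=tcp_for([.5294,.3004,.15],R,o);s=robot.sense();rel(T,R);print(s["joint_positions"],s["tool_pos"])
p=robot.read_camera("wrist");cv2.imwrite("pics/w13.png",p["image"]);pickle.dump((s,p),open("w13.pkl","wb"))
p=robot.read_camera("side");a=p["image"][230:390,140:330];cv2.imwrite("pics/s13.png",cv2.resize(a,None,fx=3.5,fy=3.5,interpolation=cv2.INTER_CUBIC))
```

```text
shift mm [ 0.2 -1.1 -2.3] rot deg [-0.07 -0.02 -0.03]
[  36.8343716   -14.96565499  -74.77680922  124.00326255   24.04682209
   21.55211415 -142.3728795 ] [0.55755129 0.30254653 0.21198974]
```

View pics/w13.png

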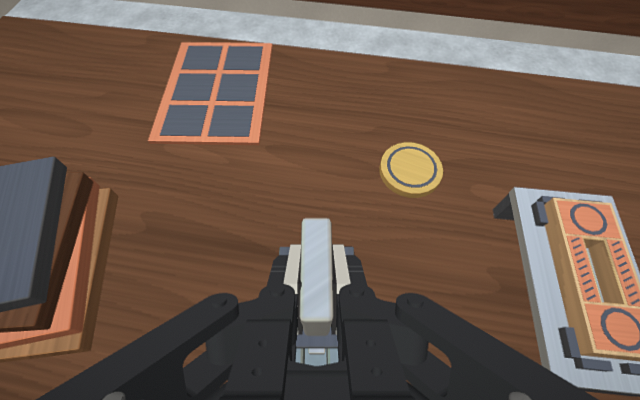

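View pics/s13.png

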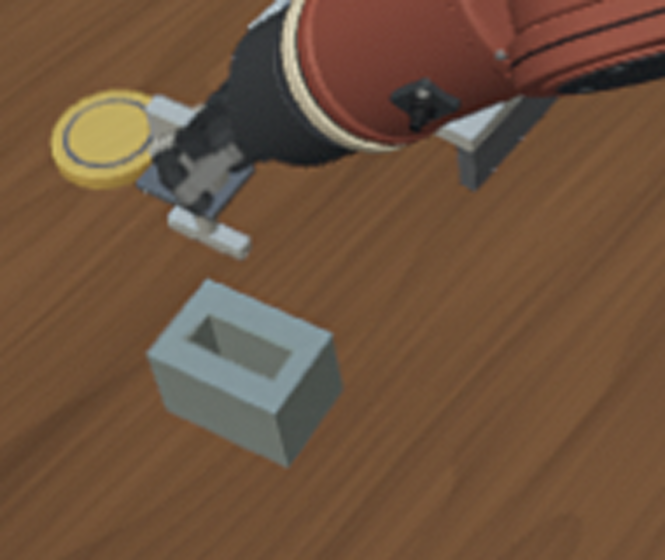

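carry_out(
  commands=[
    [[0,0,0,0,0,0,2],[0,0,0,0,0,0,2]],
  ],
)

```text
time: 18.8
tool_pos: [0.5577, 0.3018, 0.2119]
tool_rot: [[0.708, 0.685, 0.17], [0.123, 0.118, -0.985], [-0.695, 0.719, -0.001]]
ft_force: [-0.1, -0.5, -1.9]
gripper_width: 0.0108
```

Run:
```python
from plan import *
s=robot.sense();print(s["joint_positions"],s["qvel"],s["tool_pos"],s["ft_force"])
```

```text
[  36.96688634  -15.09071644  -74.72311225  124.00476413   23.40236251
   21.50218181 -141.6763662 ] [ 0.30950534 -0.39100749  0.0107436  -0.3952518   0.65952343 -0.03461862
 -0.79365903] [0.55767569 0.30178382 0.21194031] [-0.13797045 -0.52596921 -1.938823  ]
```

Run:
```python
from plan import *
import pickle
s0,P=pickle.load(open("p0.pkl","rb"));sd=P["side"];s=robot.sense()
o=np.array([.0226,-.063,-.0004]);R=np.array(s["tool_rot"]);O=s["tool_pos"]+R@o;print("toggle origin",O)
print("park slot pred",proj(sd,[.5296,.3003,.06]),"crossbar pred",proj(sd,O+[0,0,.005]))
for n,c,z in(("park corners",[(208,280),(334,332),(275,413),(148,353)],.06),("slot",[(207,315),(292,352),(272,380),(190,338)],.06)):
    h=np.array([hit(sd,np.array(q)/3.5+[140,230],z) for q in c]);print(n,h.mean(0))
R2=Rdown(9.83,46)
for z in(.08,.035,.012): rel(tcp_for([.5296,.3003,z],R2,o),R2)
```

```text
toggle origin [0.53046242 0.29752204 0.15093871]
park slot pred [208.5979017 328.4922909] crossbar pred [201.57889725 299.14499273]
park corners [0.52995412 0.29942724 0.06      ]
slot [0.52909817 0.30104622 0.06      ]
shift mm [ 49.  -51.3  -2.9] rot deg [-0.04 -0.01  0.03]
shift mm [ 80.3 -83.6  -2.9] rot deg [-0.04 -0.01  0.03]
shift mm [  96.3 -100.2   -2.8] rot deg [-0.04 -0.01  0.03]
```

carry_out(
  commands=[
    [[12,-13,-3,0,0,0,2],[25,-26,-3,0,0,0,2],[37,-39,-3,0,0,0,2],[46,-48,-3,0,0,0,2],[46,-48,-3,0,0,0,2]],
  ],
)

```text
time: 19.3
tool_pos: [0.5418, 0.2854, 0.1685]
tool_rot: [[0.698, 0.692, 0.184], [0.139, 0.121, -0.983], [-0.703, 0.712, -0.012]]
ft_force: [-0.1, -0.3, -1.6]
gripper_width: 0.0112
```

Run:
```python
from plan import *
o=np.array([.0226,-.063,-.0004]);R2=Rdown(9.83,46)
p=robot.read_camera("side");a=p["image"][230:390,140:330];cv2.imwrite("pics/s14.png",cv2.resize(a,None,fx=3.5,fy=3.5,interpolation=cv2.INTER_CUBIC))
p=robot.read_camera("top");a=p["image"][160:240,150:270];cv2.imwrite("pics/t14.png",cv2.resize(a,None,fx=5,fy=5,interpolation=cv2.INTER_CUBIC))
s=robot.sense();print(s["joint_positions"],s["ft_force"],s["tool_pos"]+s["tool_rot"]@o)
for z in(.08,.05,.012): rel(tcp_for([.5296,.3003,z],R2,o),R2)
```

```text
[  35.9812999   -12.92480186  -74.70913586  129.0906959    34.12000426
   17.05320804 -152.04276677] [-0.25081846 -0.0242579  -1.63890327] [0.51484981 0.28297598 0.10945717]
shift mm [ 32.8  -8.9 -14.3] rot deg [ 0.05 -1.11  0.52]
shift mm [ 53.9 -30.3 -13.9] rot deg [ 0.05 -1.11  0.52]
shift mm [ 80.5 -57.4 -13.4] rot deg [ 0.05 -1.11  0.52]
```

View pics/s14.png

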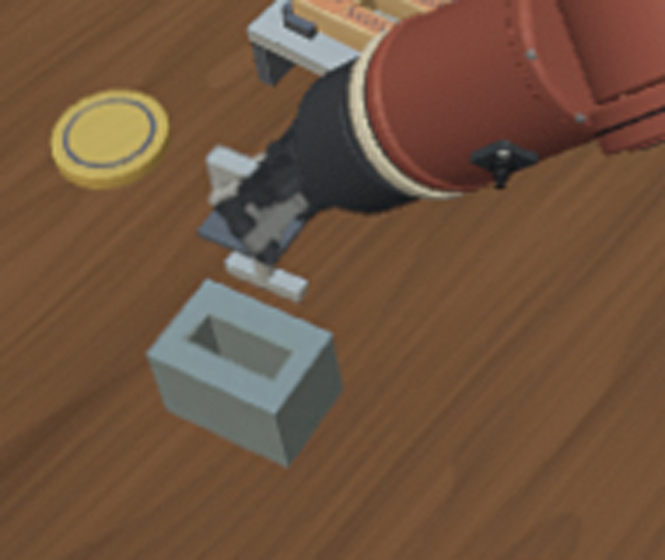

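View pics/t14.png

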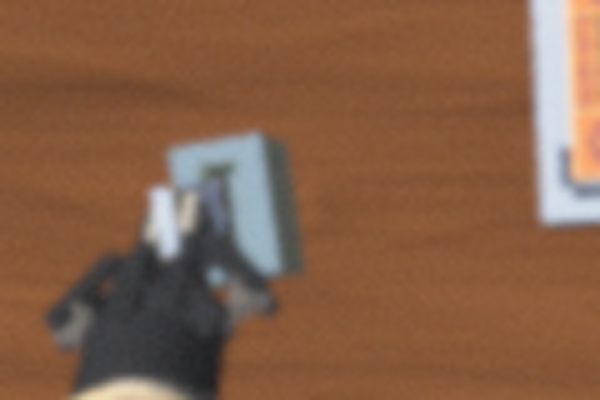

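J3 and J7 are at their stops: the arm has folded into a bad elbow configuration. Before moving further I'll identify the arm's kinematics from the recorded states so I can plan a good route.

```bash
cat > kin.py <<'E'
from h import *
import pickle,itertools
from scipy.optimize import least_squares
def load():
    D=[]
    for f in("p0","w1","grasp","w3","w4","w5","w7","w8","w9","w13"):
        d=pickle.load(open(f+".pkl","rb"));s=d if isinstance(d,dict) else d[0];D.append(s)
    D.append(robot.sense());return D
ax=[2,1,2,1,2,1,2]
def fk(q,L,sg,off=0,extra=None):
    R=Ro.from_euler("z",L[0]).as_matrix();P=np.zeros(3)
    d=[0,L[1],0,L[2],0,L[3],0]; a=[0,0,0,L[4],L[5],L[6],L[7]]
    for i in range(7):
        e=np.zeros(3);e[ax[i]]=1
        P=P+R@np.array([a[i],0,0 if i==0 else 0])
        P=P+R@np.array([0,0,d[i]])
        R=R@Ro.from_rotvec(e*sg[i]*np.radians(q[i])).as_matrix()
    return P,R
E
python3 - <<'E'
from kin import *
D=load();Q=np.array([s["joint_positions"] for s in D]);np.set_printoptions(precision=1,suppress=True,linewidth=160);print(Q)
best=[]
# orientation first: R_tool = Rz(yaw0)*prod * M
for sg in itertools.product([1,-1],repeat=7):
    Rs=[fk(q,np.zeros(8),sg)[1] for q in Q]
    # find yaw0 and M: R_i = Rz R_si M  -> minimise
    from functools import reduce
    T=[np.array(s["tool_rot"]) for s in D]
    # use spread of world-z row: z^T R_i = z^T R_si M
    A=np.array([r[2] for r in Rs]);B=np.array([t[2] for t in T])
    U,S,Vt=np.linalg.svd(A.T@B);M=U@np.diag([1,1,np.linalg.det(U@Vt)])@Vt
    e1=np.linalg.norm(A@M-B)
    yaw=[np.arctan2(*( (lambda X:(X[1,0]-X[0,1],X[0,0]+X[1,1]))(t@(r@M).T))) for t,r in zip(T,Rs)]
    c=abs(np.mean(np.exp(1j*np.array(yaw))))
    best.append((e1+ (1-c)*5,sg,np.degrees(np.angle(np.mean(np.exp(1j*np.array(yaw))))),e1,c))
best.sort(key=lambda b:b[0])
for b in best[:4]:print(b)
E
```

```text
[[  61.    19.1    2.3   84.    -0.8   77.    -3.4]
 [  26.2   -3.   -25.4  109.9   -1.3   72.8  -98.1]
 [  23.3   13.4  -25.8  123.     8.1   45.2 -107.2]
 [  18.6   10.9  -30.9   88.5    5.6   82.2  -99.5]
 [  26.4    2.   -27.5  116.3    1.2   61.4 -101.2]
 [  15.3   26.3  -29.6   95.1   14.3   62.4 -105. ]
 [  16.4   21.5  -30.8   89.8   11.3   71.9 -102.7]
 [  40.4   18.4  -21.1   83.     6.6   79.9  -73.7]
 [  37.1   30.1  -20.1   79.9   10.5   71.7  -76.8]
 [  36.8  -15.   -74.8  124.    24.    21.6 -142.4]
 [  36.   -12.9  -74.7  129.1   34.1   17.1 -152. ]]
(np.float64(1.137847245901207e-15), (-1, 1, -1, 1, -1, 1, -1), np.float64(-2.6069128968380043e-14), np.float64(1.137847245901207e-15), np.float64(1.0))
(np.float64(1.137847245901207e-15), (-1, -1, -1, -1, -1, -1, -1), np.float64(179.99999999999997), np.float64(1.137847245901207e-15), np.float64(1.0))
(np.float64(0.2973371041638907), (1, 1, 1, 1, 1, 1, 1), np.float64(4.262357264363474), np.float64(0.017405021294794137), np.float64(0.9440135834261807))
(np.float64(0.2973371041638907), (1, -1, 1, -1, 1, -1, 1), np.float64(-175.7376427356365), np.float64(0.017405021294794137), np.float64(0.9440135834261807))
```

Run:
```python
from kin import *
D=load();sg=(-1,1,-1,1,-1,1,-1)
A=[];b=[]
# P = sum_i R_i * v_i (v_i link vectors after joint i), linear LSQ in base z, and v1..v7
def Rs(q):
    R=np.eye(3);o=[R]
    for i in range(7):
        e=np.zeros(3);e[ax[i]]=1;R=R@Ro.from_rotvec(e*sg[i]*np.radians(q[i])).as_matrix();o.append(R)
    return o
for s in D:
    o=Rs(s["joint_positions"])
    # params: z0 ; after j2 (x,z) upper arm ; after j4 (x,z) forearm ; after j6: (x) ; after j7 (x,y,z)
    A.append(np.c_[[0,0,1],o[1][:,0],o[3][:,0],o[3][:,2],o[5][:,0],o[5][:,2],o[7]]);b.append(s["tool_pos"])
A=np.vstack(A);b=np.hstack(b);x,r,rk,sv=np.linalg.lstsq(A,b,rcond=None);print(np.round(x,4),rk,np.abs(A@x-b).max())
T=np.array(D[0]["tool_rot"]);print(np.round(Rs(D[0]["joint_positions"])[7].T@T,4))
```

```text
[ 0.2392  0.023   0.0086  0.4807 -0.018   0.4665 -0.0286 -0.0128  0.3991] 9 0.03914306134629253
[[-0.  0. -1.]
 [-0.  1.  0.]
 [ 1.  0. -0.]]
```

Run:
```python
from kin import *
D=load();sg=(-1,1,-1,1,-1,1,-1)
def Rs(q):
    R=np.eye(3);o=[R]
    for i in range(7):
        e=np.zeros(3);e[ax[i]]=1;R=R@Ro.from_rotvec(e*sg[i]*np.radians(q[i])).as_matrix();o.append(R)
    return o
def fit(cols,name):
    A=np.vstack([np.column_stack([np.eye(3)[:,2]]+[Rs(s["joint_positions"])[i][:,k] for i,k in cols]) for s in D]);b=np.hstack([s["tool_pos"] for s in D])
    x,_,rk,_=np.linalg.lstsq(A,b,rcond=1e-9);print(name,rk,len(x),"max",np.abs(A@x-b).max());print(dict(zip(["z0"]+cols,np.round(x,4).tolist())))
fit([(3,2),(5,2),(7,2)],"SRS")
fit([(3,2),(4,2),(4,0),(5,2),(7,2)],"elbow")
fit([(3,2),(3,0),(4,0),(5,2),(6,0),(7,2)],"elbow2")
fit([(1,1),(3,2),(3,1),(5,1),(5,2),(7,2)],"y offs")
fit([(1,0),(3,2),(3,0),(4,0),(5,2),(6,0),(6,2),(7,2),(1,1),(3,1),(5,1)],"all")
```

```text
SRS 4 4 max 0.044231652678817596
{'z0': 0.2097, (3, 2): 0.5472, (5, 2): 0.4754, (7, 2): 0.4185}
elbow 5 6 max 0.04424395176504935
{'z0': 0.2089, (3, 2): 0.5468, (4, 2): 0.2376, (4, 0): -0.0009, (5, 2): 0.2376, (7, 2): 0.4182}
elbow2 7 7 max 0.045678609079494926
{'z0': 0.1715, (3, 2): 0.5775, (3, 0): 0.0216, (4, 0): -0.0165, (5, 2): 0.5, (6, 0): 0.0583, (7, 2): 0.4059}
y offs 7 7 max 5.551115123125783e-16
{'z0': 0.2508, (1, 1): -0.022, (3, 2): 0.483, (3, 1): -0.0221, (5, 1): -0.0004, (5, 2): 0.5031, (7, 2): 0.3854}
all 11 12 max 8.326672684688674e-16
{'z0': 0.2508, (1, 0): -0.0, (3, 2): 0.483, (3, 0): 0.0, (4, 0): -0.0, (5, 2): 0.5031, (6, 0): -0.0, (6, 2): 0.1927, (7, 2): 0.1927, (1, 1): -0.022, (3, 1): -0.0221, (5, 1): -0.0004}
```

Exact FK. Now I'll check which solutions exist for the parking pose, and whether a simple min-norm IK reproduces the controller.

```bash
cat > ik.py <<'E'
from h import *
import pickle
from scipy.optimize import least_squares
sg=(-1,1,-1,1,-1,1,-1);ax=[2,1,2,1,2,1,2]
lo=np.array([-147.57,-21.85,-74.77,14.55,-85.83,4.83,-152.11]);hi=np.array([147.57,119.76,79.35,137.4,265.84,119.75,152.11])
v=[[0,0,0],[0,-.022,0],[0,0,0],[0,-.0221,.483],[0,0,0],[0,-.0004,.5031],[0,0,0],[0,0,.3854]]
M=np.array([[0,0,-1],[0,1,0],[1,0,0.]])
def chain(q):
    R=np.eye(3);P=np.array([0,0,.2508]);pp=[];aa=[]
    for i in range(7):
        e=np.zeros(3);e[ax[i]]=1;aa.append(R@e*sg[i]);pp.append(P.copy())
        R=R@Ro.from_rotvec(e*sg[i]*np.radians(q[i])).as_matrix();P=P+R@np.array(v[i+1])
    J=np.array([np.r_[np.cross(a,P-p_),a] for a,p_ in zip(aa,pp)]).T
    return P,R@M,J
def step(q,P,R,n=20,dmax=(.05,8.59)):
    for _ in range(n):
        p,r,J=chain(q);e=np.r_[P-p,Ro.from_matrix(R@r.T).as_rotvec()]
        if np.linalg.norm(e)<1e-6:break
        act=np.ones(7,bool)
        for _ in range(4):
            Jx=J[:,act];dq=np.zeros(7);dq[act]=np.degrees(Jx.T@np.linalg.solve(Jx@Jx.T+1e-6*np.eye(6),e))
            bad=act&(((q+dq)>hi)|((q+dq)<lo))
            if not bad.any():break
            act&=~bad
        q=np.clip(q+dq,lo,hi)
    return q
def follow(q,P,R,rows=40,dr=.05,da=8.59,log=False):
    p,r,_=chain(q)
    for _ in range(rows):
        d=P-p;w=Ro.from_matrix(r.T@R).as_rotvec(degrees=True)
        k=min(1,dr/max(np.linalg.norm(d),1e-9));kw=min(1,da/max(np.linalg.norm(w),1e-9))
        p=p+d*k;r=r@Ro.from_rotvec(w*kw,degrees=True).as_matrix();q=step(q,p,r)
        if log: print(np.round(q,1),np.round((chain(q)[0]-p)*1000,1))
        if k==1 and kw==1:break
    return q
E
python3 - <<'E'
from ik import *
np.set_printoptions(precision=1,suppress=True,linewidth=160)
L=lambda f:(lambda d:d if isinstance(d,dict) else d[0])(pickle.load(open(f+".pkl","rb")))
s=L("p0");print(chain(s["joint_positions"])[0]-s["tool_pos"])
for a,b in(("p0","w1"),("w1","w3"),("w7","w8"),("w8","w9"),("w9","w13")):
    A,B=L(a),L(b);q=follow(np.array(A["joint_positions"]),B["tool_pos"],np.array(B["tool_rot"]));print(a,b,q,B["joint_positions"])
o=np.array([.0226,-.063,-.0004]);R2=Rdown(9.83,46)
for z in(.15,.012):
  T=np.array([.5296,.3003,z])-R2@o;sol=[]
  rng=np.random.default_rng(0)
  for k in range(150):
    q0=lo+(hi-lo)*rng.random(7)
    def f(q):
        p,r,_=chain(q);return np.r_[(p-T)*10,Ro.from_matrix(R2@r.T).as_rotvec()*3,1e-4*(q-(lo+hi)/2)/(hi-lo)]
    r=least_squares(f,q0,bounds=(lo,hi),max_nfev=80)
    if np.abs(r.fun[:6]).max()<2e-3:
        m=np.minimum(r.x-lo,hi-r.x).min();sol.append((m,r.x))
  sol.sort(key=lambda t:-t[0]);print(z,len(sol));[print(m,x) for m,x in sol[:6]]
E
```

```text
[-0. -0.  0.]
p0 w1 [ 26.2  -3.  -25.4 109.9  -1.3  72.8 -98.2] [ 26.2  -3.  -25.4 109.9  -1.3  72.8 -98.1]
w1 w3 [ 18.1  10.8 -30.3  88.5   5.4  82.2 -99.4] [ 18.6  10.9 -30.9  88.5   5.6  82.2 -99.5]
w7 w8 [ 40.4  18.4 -21.1  83.    6.6  79.9 -73.7] [ 40.4  18.4 -21.1  83.    6.6  79.9 -73.7]
w8 w9 [ 37.1  30.1 -20.   79.9  10.5  71.7 -76.8] [ 37.1  30.1 -20.1  79.9  10.5  71.7 -76.8]
w9 w13 [  36.7  -20.5  -71.1  124.9    5.8   20.6 -125.4] [  36.8  -15.   -74.8  124.    24.    21.6 -142.4]
0.15 65
2.180154968834586 [  32.5  -12.1  -72.6  124.    32.5   23.3 -149.9]
2.1271202151084907 [  32.6  -12.1  -72.6  124.    32.4   23.3 -149.8]
2.088336537129777 [  32.4  -12.   -72.5  124.    32.6   23.4 -150. ]
1.896539938766324 [  32.2  -11.9  -72.4  124.    32.8   23.4 -150.2]
1.6803021183701787 [  32.   -11.8  -72.3  124.    33.1   23.5 -150.4]
1.4528700303417281 [  33.6  -12.6  -73.3  124.    31.    23.  -148.6]
0.012 51
1.9074063911368455 [-102.5   11.    57.8  135.5   87.9   17.4  149.7]
1.8725713812490596 [-103.9   11.5   59.5  135.5   87.8   16.8  149.6]
1.8698683984983404 [-104.    11.5   59.6  135.5   87.8   16.7  149.6]
1.7825206034524967 [-108.    13.4   64.5  135.6   87.4   14.6  149.3]
1.757440459856241 [-109.3   14.1   66.1  135.6   87.2   13.8  149.1]
1.7022058069648267 [-89.5   8.4  43.2 135.1  88.4  21.1 150.4]
```

```bash
cat >> ik.py <<'E'
def best(T,R,seeds=25,rng=np.random.default_rng(0)):
    bm=(-99,None)
    for k in range(seeds):
        q0=lo+(hi-lo)*(.1+.8*rng.random(7))
        def f(q):
            p,r,_=chain(q);c=(q-(lo+hi)/2)/((hi-lo)/2);return np.r_[(p-T)*30,Ro.from_matrix(R@r.T).as_rotvec()*10,2e-3*c**8]
        r=least_squares(f,q0,bounds=(lo,hi),max_nfev=60)
        if np.abs(r.fun[:6]).max()<5e-3:
            m=np.minimum(r.x-lo,hi-r.x).min()
            if m>bm[0]:bm=(m,r.x)
    return bm
E
cat > ex.py <<'E'
from ik import *
np.set_printoptions(precision=0,suppress=True,linewidth=160)
print("park")
for yaw in(9.83,189.83):
  for tilt in (46,35,25,15,0):
    out=[]
    for z in(.012,.10):
      R=Rdown(yaw,tilt);T=np.array([.5296,.3003,z+.086])+R@[.037,0,0]
      out.append(best(T,R))
    print(yaw,tilt,[(round(float(m),1),q) for m,q in out],flush=True)
print("rest grasp")
for tilt in(0,-10,-20,-30,-40):
    out=[]
    for z in(0,.1):
      R=Rdown(-2.88,tilt);T=np.array([.6305,-.317,.083+z])+R@[.037,0,0]
      out.append(best(T,R))
    print(tilt,[(round(float(m),1),q) for m,q in out],flush=True)
E
timeout 560 python3 ex.py
```

```text
park
9.83 46 [(1.7, array([-109.,   14.,   66.,  136.,   87.,   14.,  149.])), (-99.0, None)]
9.83 35 [(8.6, array([-105.,   13.,   66.,  129.,   21.,   17., -141.])), (1.6, array([ -28.,    0.,  -17.,  121.,   36.,   34., -151.]))]
9.83 25 [(17.1, array([ -61.,    9.,   21.,  120.,   18.,   31., -134.])), (21.1, array([ -74.,    2.,   34.,  116.,   17.,   42., -131.]))]
9.83 15 [(25.8, array([ -36.,   13.,   -2.,  112.,   11.,   42., -125.])), (29.2, array([ -51.,    7.,   15.,  107.,    6.,   52., -120.]))]
9.83 0 [(36.4, array([ -64.,   25.,   39.,  101.,  -17.,   60., -100.])), (40.7, array([ -64.,   19.,   37.,   96.,  -12.,   69., -104.]))]
189.83 46 [(9.3, array([-21.,  54., -12.,  60.,  -6., 110.,  68.])), (2.2, array([-19.,  50., -15.,  56.,  -6., 118.,  65.]))]
189.83 35 [(21.0, array([-21.,  45., -11.,  69.,  -5.,  99.,  69.])), (13.2, array([-22.,  41., -11.,  65.,  -6., 107.,  68.]))]
189.83 25 [(31.8, array([-30.,  38.,   1.,  78.,  -9.,  88.,  73.])), (23.6, array([-25.,  34.,  -7.,  73.,  -5.,  96.,  69.]))]
189.83 15 [(43.0, array([-35.,  31.,   6.,  87.,  -8.,  77.,  73.])), (34.2, array([-34.,  27.,   4.,  82.,  -7.,  86.,  71.]))]
189.83 0 [(39.2, array([-11.,  24., -28.,  98.,  12.,  61.,  57.])), (40.5, array([-12.,  19., -27.,  93.,   9.,  70.,  59.]))]
rest grasp
0 [(53.2, array([ 36.,  33., -18.,  84.,  11.,  64., -77.])), (47.0, array([ 16.,  28.,  11.,  80.,  -5.,  73., -66.]))]
-10 [(44.5, array([ 13.,  39.,  14.,  76.,  -5.,  75., -67.])), (34.9, array([ 14.,  35.,  12.,  70.,  -3.,  85., -68.]))]
-20 [(31.9, array([ 16.,  46.,   8.,  66.,   1.,  88., -71.])), (22.9, array([  8.,  43.,  22.,  61.,  -7.,  97., -65.]))]
-30 [(19.7, array([  9.,  55.,  22.,  55.,  -6., 100., -66.])), (10.8, array([  9.,  52.,  24.,  50.,  -6., 109., -65.]))]
-40 [(7.0, array([  9.,  64.,  25.,  44.,  -7., 113., -65.])), (-99.0, None)]
```

The emulation matches the controller. The parking slot takes the toggle either way round, and turned 180° the pose has good joint margins. I'll simulate the route.

```bash
cat > sim.py <<'E'
from ik import *
np.set_printoptions(precision=1,suppress=True,linewidth=160)
o=np.array([.0226,-.063,-.0004])
def tgt(z,yaw=189.83,tilt=46):
    R=Rdown(yaw,tilt);return np.array([.5296,.3003,z])-R@o,R
q=np.array(robot.sense()["joint_positions"]);print(q)
for name,P,R in [("A",[.56,.17,.30],Rdown(5,10)),("A2",[.58,.15,.30],Rdown(0,0)),("B",[.60,.15,.28],Rdown(-60,0)),("C",[.60,.20,.28],Rdown(-120,0)),("D",[.56,.28,.25],Rdown(-170.17,20)),("E",*tgt(.085)),("F",*tgt(.012))]:
    q=follow(q,np.array(P,float),R,60);p,r,_=chain(q);print(name,q,"err",(p-P)*1000,Ro.from_matrix(r.T@R).magnitude())
E
python3 sim.py; sed 's/(-60,0)/(60,0)/;s/(-120,0)/(120,0)/' sim.py > sim2.py; python3 sim2.py
```

```text
[  36.   -12.9  -74.7  129.1   34.1   17.1 -152. ]
A [   3.1    3.6  -27.6   92.8    5.1   74.6 -110.2] err [-0. -0.  0.] 7.2554796039764865e-09
A2 [   2.7   13.3  -26.1   81.8    5.8   86.2 -113.2] err [ 0. -0.  0.] 1.5863020718748404e-07
B [ -65.    22.3   63.5   84.5  -19.9   85.5 -151.6] err [-0. -0. -0.] 1.4637853573136219e-08
C [ -38.7   53.4   63.5  101.3  -64.3   67.5 -151.6] err [  48.  -234.7 -340.2] 0.24668639584085106
D [ -26.8   69.6   63.5  133.6  -82.7   62.1 -151.6] err [-290.1 -477.2 -465.3] 0.34485357533986
E [ -33.5   94.9   63.5  137.3  -76.9   68.  -151.6] err [-455.3 -524.4 -350.4] 0.32827534123307334
F [ -33.5   94.9   63.5  137.3  -77.8   68.  -151.6] err [-451.3 -525.2 -280.4] 0.3294404442317632
[  36.   -12.9  -74.7  129.1   34.1   17.1 -152. ]
A [   3.1    3.6  -27.6   92.8    5.1   74.6 -110.2] err [-0. -0.  0.] 7.2554796039764865e-09
A2 [   2.7   13.3  -26.1   81.8    5.8   86.2 -113.2] err [ 0. -0.  0.] 1.5863020718748404e-07
B [  8.1  17.  -33.4  80.7   9.3  85.  -55. ] err [-0. -0.  0.] 3.273812234606142e-09
C [ 10.   20.8 -43.6  78.3  14.2  86.4  -2.5] err [-0. -0.  0.] 1.2853065618657847e-08
D [  2.2  40.9 -54.8  62.3  20.7 107.4  53.8] err [ 0. -0.  0.] 5.13039827503901e-08
E [ -4.   58.4 -51.1  55.9  14.1 118.6  49.9] err [ 0. -0.  0.] 1.0498490051947529e-11
F [ -3.8  62.1 -49.8  58.5  16.6 113.3  51.4] err [-0. -0. -0.] 1.798289182763063e-07
```

```bash
sed 's/tilt=46/tilt=43/;s/tgt(.085)/tgt(.078)/' sim2.py > sim3.py
cat >> sim3.py <<'E'
RF=Rdown(189.83,43);PF=tgt(.012)[0]
for name,P,R in [("ret",PF-RF[:,0]*.10,RF),("up",[.53,.30,.25],Rdown(189.83,0)),("over",[.53,.30,.25],Rdown(189.83,0)),("grasp",[.53,.30,.06],Rdown(189.83,0)),("lift",[.53,.30,.22],Rdown(189.83,0)),("bed",[.626,.0406,.22],Rdown(183.43,0)),("ins",[.626,.0406,.07],Rdown(183.43,0)),("turn-",[.626,.0406,.07],Rdown(93.43,0))]:
    q=follow(q,np.array(P,float),R,60);p,r,_=chain(q);print(name,q,"err",(p-P)*1000,Ro.from_matrix(r.T@R).magnitude())
E
python3 sim3.py
python3 - <<'E'
from sim3 import *
E
python3 - <<'E'
from h import *
rel([.56,.17,.30],Rdown(5,10))
E
```

```text
[  36.   -12.9  -74.7  129.1   34.1   17.1 -152. ]
A [   3.1    3.6  -27.6   92.8    5.1   74.6 -110.2] err [-0. -0.  0.] 7.2554796039764865e-09
A2 [   2.7   13.3  -26.1   81.8    5.8   86.2 -113.2] err [ 0. -0.  0.] 1.5863020718748404e-07
B [  8.1  17.  -33.4  80.7   9.3  85.  -55. ] err [-0. -0.  0.] 3.273812234606142e-09
C [ 10.   20.8 -43.6  78.3  14.2  86.4  -2.5] err [-0. -0.  0.] 1.2853065618657847e-08
D [  2.2  40.9 -54.8  62.3  20.7 107.4  53.8] err [ 0. -0.  0.] 5.13039827503901e-08
E [ -2.7  56.4 -51.6  59.6  15.1 114.9  50.1] err [-0. -0.  0.] 6.227288399561366e-13
F [ -2.6  59.8 -50.4  62.   17.3 110.   51.3] err [-0. -0. -0.] 4.505677896174253e-08
ret [-21.8  53.4  -8.5  50.7  -7.3 116.3  69.4] err [-15.7 -11.5 -13.3] 0.011321122674625199
up [-25.7  13.8  -9.7  86.    2.3  80.4  64.3] err [-0. -0. -0.] 5.6151770138287075e-11
over [-25.7  13.8  -9.7  86.    2.3  80.4  64.3] err [-0. -0. -0.] 5.6151770138287075e-11
grasp [-25.8  21.6  -9.6  99.    4.1  59.8  63. ] err [-0. -0. -0.] 1.0573392554557407e-11
lift [-25.6  14.5  -9.8  88.6   2.5  77.1  64.2] err [-0. -0. -0.] 4
[... 1011 characters left out ...]
-13.3] 0.011321122674625199
up [-25.7  13.8  -9.7  86.    2.3  80.4  64.3] err [-0. -0. -0.] 5.6151770138287075e-11
over [-25.7  13.8  -9.7  86.    2.3  80.4  64.3] err [-0. -0. -0.] 5.6151770138287075e-11
grasp [-25.8  21.6  -9.6  99.    4.1  59.8  63. ] err [-0. -0. -0.] 1.0573392554557407e-11
lift [-25.6  14.5  -9.8  88.6   2.5  77.1  64.2] err [-0. -0. -0.] 4.7661752441566215e-09
bed [-7.9 16.2  0.2 86.4 -0.1 77.5 85.7] err [-0.  0. -0.] 9.573482513666806e-08
ins [-7.6 22.5 -0.2 96.3  0.1 61.3 85.6] err [-0. -0. -0.] 2.2943140093361853e-11
turn- [-20.2  22.8  15.6  97.   -6.8  61.1   1. ] err [-0.  0.  0.] 3.3762314487767195e-10
shift mm [-95.3  90.4 116.5] rot deg [  4.74  -3.34 -35.42]
```

carry_out(
  commands=[
    [[-25,24,30,1.2,-0.8,-8,2],[-50,48,60,2.4,-1.7,-16,2],[-75,72,90,3.6,-2.5,-24,2],[-95,90,116,4.7,-3.3,-32,2],[-95,90,116,4.7,-3.3,-35.4,2],[-95,90,116,4.7,-3.3,-35.4,2]],
  ],
)

```text
time: 20.0
tool_pos: [0.5622, 0.1679, 0.3059]
tool_rot: [[0.195, 0.977, 0.086], [0.017, 0.084, -0.996], [-0.981, 0.195, -0.001]]
ft_force: [0.4, 2.1, -2.1]
gripper_width: 0.0109
```

Run:
```python
from h import *
s=robot.sense();print(np.round(s["joint_positions"],1));rel([.59,.15,.29],Rdown(40,0));rel([.60,.15,.28],Rdown(60,0));rel([.60,.20,.28],Rdown(120,0))
```

```text
[  11.1    3.3  -35.6   92.9    5.8   73.9 -110.4]
shift mm [20.7 22.6 20.3] rot deg [-34.96   3.42 -10.93]
shift mm [32.4 30.4 21.1] rot deg [-54.89   5.39 -10.4 ]
shift mm [ 33.3  34.6 -28.7] rot deg [-114.64   11.29   -7.23]
```

carry_out(
  commands=[
    [[33,34.6,-28.7,-114.6,11.3,-7.2,2],[33,34.6,-28.7,-114.6,11.3,-7.2,2],[33,34.6,-28.7,-114.6,11.3,-7.2,2],[33,34.6,-28.7,-114.6,11.3,-7.2,2],[33,34.6,-28.7,-114.6,11.3,-7.2,2],[33,34.6,-28.7,-114.6,11.3,-7.2,2],[33,34.6,-28.7,-114.6,11.3,-7.2,2],[33,34.6,-28.7,-114.6,11.3,-7.2,2],[33,34.6,-28.7,-114.6,11.3,-7.2,2],[33,34.6,-28.7,-114.6,11.3,-7.2,2]],
  ],
)

```text
time: 21.0
tool_pos: [0.598, 0.2027, 0.2738]
tool_rot: [[0.036, -0.022, 0.999], [0.044, 0.999, 0.021], [-0.998, 0.044, 0.037]]
ft_force: [-0.1, 0.8, -2.7]
gripper_width: 0.011
```

Run:
```python
from ik import *
s=robot.sense();q=np.array(s["joint_positions"]);print(np.round(q,1));R=Rdown(189.83,20);P=np.array([.56,.28,.25]);rel(P,R)
q=follow(q,P,R);print(np.round(q,1))
o=np.array([.0226,-.063,-.0004]);R=Rdown(189.83,43);q=follow(q,np.array([.5296,.3003,.078])-R@o,R);print(np.round(q,1))
```

```text
[ 14.1  19.  -46.3  81.7  12.6  81.9 -30.4]
shift mm [ 25.9  77.  -37.3] rot deg [-96.8   20.85  14.74]
[  4.7  43.5 -61.4  62.1  24.8 108.7  51.2]
[ -0.7  58.7 -57.5  59.4  18.9 115.9  47.3]
```

carry_out(
  commands=[
    [[26,77,-37,-96.8,20.9,14.7,2],[26,77,-37,-96.8,20.9,14.7,2],[26,77,-37,-96.8,20.9,14.7,2],[26,77,-37,-96.8,20.9,14.7,2],[26,77,-37,-96.8,20.9,14.7,2],[26,77,-37,-96.8,20.9,14.7,2],[26,77,-37,-96.8,20.9,14.7,2],[26,77,-37,-96.8,20.9,14.7,2],[26,77,-37,-96.8,20.9,14.7,2],[26,77,-37,-96.8,20.9,14.7,2]],
  ],
)

```text
time: 22.0
tool_pos: [0.5611, 0.2798, 0.2493]
tool_rot: [[-0.307, -0.949, 0.073], [-0.005, 0.078, 0.997], [-0.952, 0.305, -0.028]]
ft_force: [-0.1, -0.2, -2.5]
gripper_width: 0.0111
```

Run:
```python
from ik import *
import pickle
s=robot.sense();p=robot.read_camera("wrist");cv2.imwrite("pics/w15.png",p["image"]);pickle.dump((s,p),open("w15.pkl","wb"))
s=robot.sense();q=np.array(s["joint_positions"]);print(np.round(q,1),s["tool_pos"])
o=np.array([.0226,-.063,-.0004]);R=Rdown(189.83,43);P=np.array([.5296,.3003,.10])-R@o;rel(P,R)
q=follow(q,P,R,log=True)
```

```text
[  6.8  40.8 -59.9  65.1  21.7 104.1  39.5] [0.5607325  0.28029442 0.24830347]
shift mm [103.3  32.   13.7] rot deg [-12.47   5.5   24.75]
[  5.3  45.6 -59.7  65.7  20.4 106.4  41.3] [-0. -0. -0.]
[  3.5  50.8 -59.3  65.9  19.3 108.6  43. ] [-0. -0. -0.]
[  0.2  56.2 -58.4  60.3  18.5 115.4  45.9] [-0. -0. -0.]
[ -0.8  57.8 -58.1  58.3  18.3 117.7  46.8] [-0. -0.  0.]
```

View pics/w15.png

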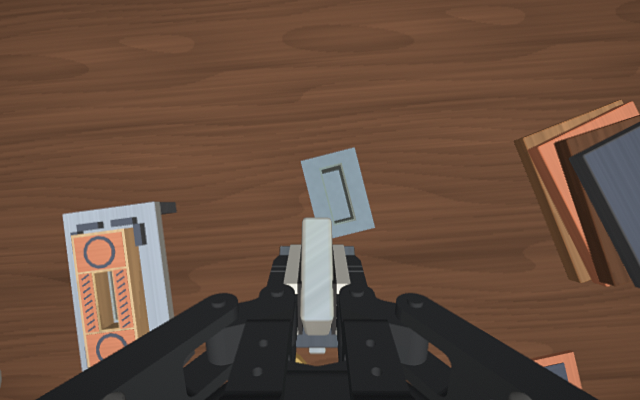

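Run:
```python
from h import *
import pickle
s,p=pickle.load(open("w15.pkl","rb"))
a=rectify(p,s,.06,.43,.63,.23,.37);cv2.imwrite("pics/r15.png",cv2.resize(a,None,fx=1.4,fy=1.4))
```

```text
(no output)
```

View pics/r15.png

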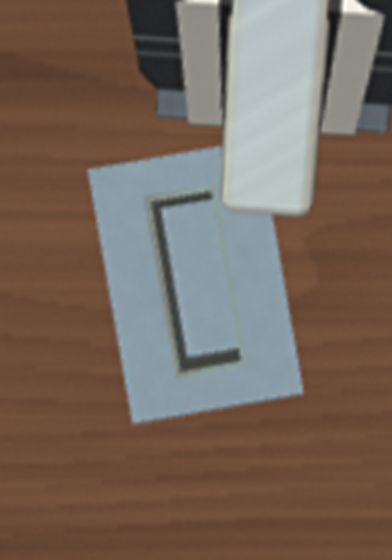

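The slot centre reads (0.5296, 0.3005) from this side as well. Now to hover.

carry_out(
  commands=[
    [[35,11,5,-4,1.8,8,2],[70,22,9,-8,3.6,16,2],[95,30,13,-12.5,5.5,22,2],[103,32,13.7,-12.5,5.5,24.7,2],[103,32,13.7,-12.5,5.5,24.7,2],[103,32,13.7,-12.5,5.5,24.7,2]],
  ],
)

```text
time: 22.65
tool_pos: [0.5002, 0.2963, 0.1621]
tool_rot: [[-0.667, -0.729, -0.154], [-0.106, -0.111, 0.988], [-0.737, 0.676, -0.003]]
ft_force: [-0.5, -0.3, -0.8]
gripper_width: 0.011
```

Run:
```python
from ik import *
p=robot.read_camera("side");a=p["image"][230:390,140:330];cv2.imwrite("pics/s16.png",cv2.resize(a,None,fx=3.5,fy=3.5,interpolation=cv2.INTER_CUBIC))
s=robot.sense();q=np.array(s["joint_positions"]);o=np.array([.0226,-.063,-.0004])
print(np.round(q,1),s["ft_force"],s["tool_pos"]+np.array(s["tool_rot"])@o, np.array(s["tool_rot"])@[-np.sin(np.radians(44)),np.cos(np.radians(44)),0])
R=Rdown(189.83,43)
for z in(.07,.04,.012): rel(np.array([.5296,.3004,z])-R@o,R)
```

```text
[ -0.6  57.1 -57.8  58.5  17.7 117.1  46.2] [ 0.54102732  0.55515166 -1.58717028] [0.53131099 0.30051153 0.10386193] [-0.06189327 -0.00703101  0.99805801]
shift mm [ 25.5 -21.8  -0.4] rot deg [-0.8   0.53  0.57]
shift mm [ 47.7 -42.1  -0.3] rot deg [-0.8   0.53  0.57]
shift mm [ 68.3 -60.9  -0.3] rot deg [-0.8   0.53  0.57]
```

View pics/s16.png

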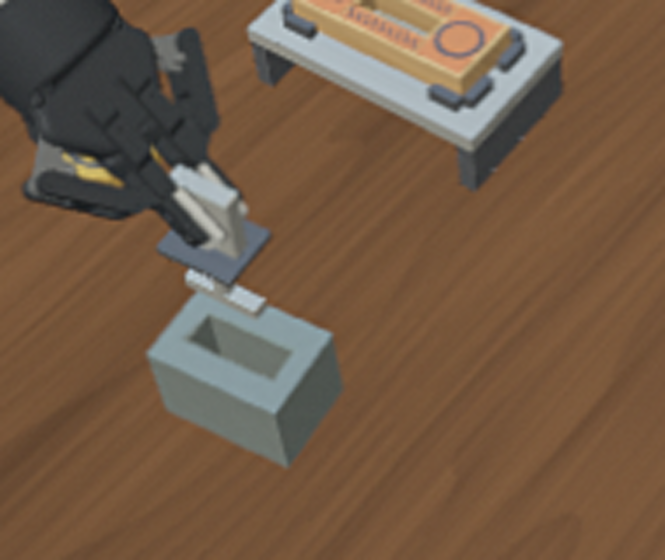

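The toggle stands upright over the slot. Lowering.

carry_out(
  commands=[
    [[14,-12,-0.3,-0.8,0.5,0.6,2],[26,-22,-0.3,-0.8,0.5,0.6,2],[36,-32,-0.3,-0.8,0.5,0.6,2],[46,-41,-0.3,-0.8,0.5,0.6,2],[55,-49,-0.3,-0.8,0.5,0.6,2],[62,-55,-0.3,-0.8,0.5,0.6,2],[65,-58,-0.3,-0.8,0.5,0.6,2]],
  ],
)

```text
time: 23.4
tool_pos: [0.4973, 0.2951, 0.0723]
tool_rot: [[-0.677, -0.715, -0.174], [-0.12, -0.126, 0.985], [-0.726, 0.687, -0.0]]
ft_force: [0.7, -0.2, -2.2]
gripper_width: 0.011
```

Run:
```python
from ik import *
p=robot.read_camera("side");a=p["image"][230:390,140:330];cv2.imwrite("pics/s17.png",cv2.resize(a,None,fx=3.5,fy=3.5,interpolation=cv2.INTER_CUBIC))
s=robot.sense();q=np.array(s["joint_positions"]);o=np.array([.0226,-.063,-.0004])
print(np.round(q,1),s["ft_force"],s["tool_pos"]+np.array(s["tool_rot"])@o, np.array(s["tool_rot"])@[-np.sin(np.radians(44)),np.cos(np.radians(44)),0])
R=Rdown(189.83,43)
rel(np.array([.5296,.3004,.010])-R@o,R)
```

```text
[ -0.7  62.1 -56.   61.8  20.9 111.5  48.7] [ 0.14824768  0.16358713 -2.6123398 ] [0.52717792 0.29993463 0.01247645] [-0.04423908 -0.00742516  0.99899338]
shift mm [ 0.6 -3.3  0.1] rot deg [ 0.12 -0.14 -0.43]
```

View pics/s17.png

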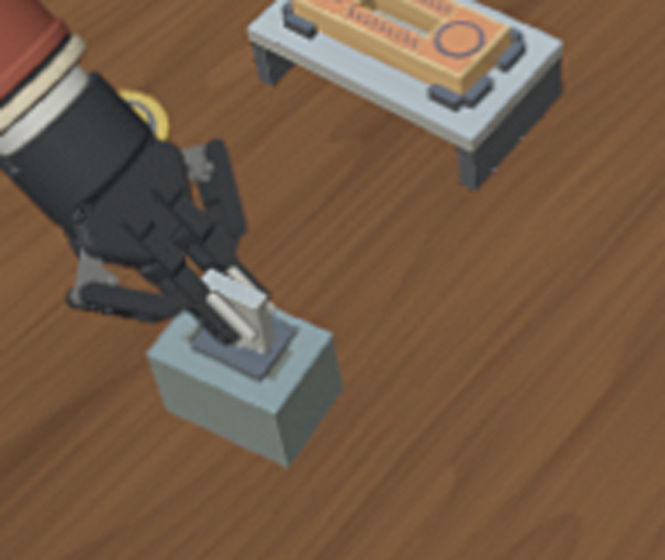

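Inside the slot, with the flange about 2 mm above the top. I'll lower the rest, release and retreat upward.

carry_out(
  commands=[
    [[1.5,-3,0,0,0,0,2],[1.5,-3,0,0,0,0,2],[1.5,-3,0,0,0,0,30],[1.5,-3,0,0,0,0,30],[1.5,-3,0,0,0,0,30],[-10,8,0,0,0,0,30],[-32,30,0,0,0,0,30],[-60,57,0,0,0,0,30],[-75,72,0,0,0,0,30]],
  ],
)

```text
time: 24.35
tool_pos: [0.4969, 0.2957, 0.1818]
tool_rot: [[-0.675, -0.717, -0.174], [-0.117, -0.128, 0.985], [-0.729, 0.685, 0.002]]
ft_force: [0.3, -0.2, -0.3]
gripper_width: 0.0301
```

Run:
```python
from ik import *
p=robot.read_camera("side");a=p["image"][230:390,140:330];cv2.imwrite("pics/s18.png",cv2.resize(a,None,fx=3.5,fy=3.5,interpolation=cv2.INTER_CUBIC))
s=robot.sense();q=np.array(s["joint_positions"]);print(np.round(q,1))
P=np.array([.5296,.3004,.22]);R=Rdown(189.83,0);rel(P,R);q=follow(q,P,R,log=True)
```

```text
[ -1.9  55.5 -55.8  57.3  15.5 119.   47.7]
shift mm [-48.    0.2  -1.7] rot deg [  0.29   0.16 -43.06]
[ -2.1  51.4 -56.4  55.2  18.9 117.5  49.4] [-0. -0. -0.]
[  1.4  45.4 -58.   63.1  20.7 109.1  49.7] [0. 0. 0.]
[  5.3  39.3 -59.9  70.9  22.1 100.5  49.6] [0. 0. 0.]
[  9.6  33.  -62.   78.8  23.2  91.5  49.2] [0. 0. 0.]
[ 14.2  26.4 -64.5  86.5  23.8  82.2  48.6] [0. 0. 0.]
[ 14.3  26.3 -64.5  86.6  23.8  82.1  48.6] [0. 0. 0.]
```

View pics/s18.png

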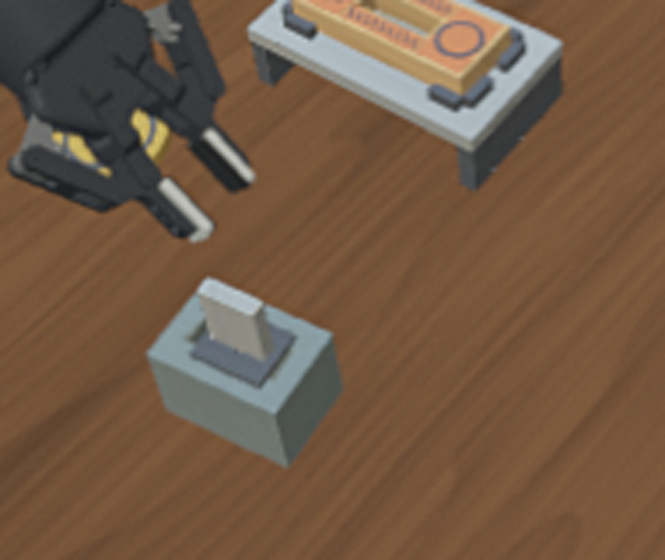

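It stands upright in the park with the flange down, let go. Now a vertical tool above it.

carry_out(
  commands=[
    [[-48,0,-1.5,0.3,0.2,-8,30],[-48,0,-1.5,0.3,0.2,-16,30],[-48,0,-1.5,0.3,0.2,-25,30],[-48,0,-1.5,0.3,0.2,-34,30],[-48,0,-1.5,0.3,0.2,-43,30],[-48,0,-1.5,0.3,0.2,-43,30],[-48,0,-1.5,0.3,0.2,-43,30]],
  ],
)

```text
time: 25.1
tool_pos: [0.5285, 0.2991, 0.2141]
tool_rot: [[-0.003, -0.985, -0.171], [-0.008, -0.171, 0.985], [-1.0, 0.004, -0.007]]
ft_force: [-0.3, -0.4, 0.4]
gripper_width: 0.0298
```

Run:
```python
from h import *
import pickle
s=robot.sense();p=robot.read_camera("wrist");pickle.dump((s,p),open("w19.pkl","wb"));print(s["tool_pos"],s["tool_rot"][:,1],s["joint_positions"])
cv2.imwrite("pics/w19.png",p["image"]);a=rectify(p,s,.114,.48,.58,.25,.35,.00025);cv2.imwrite("pics/r19.png",cv2.resize(a,None,fx=1.4,fy=1.4))
```

```text
[0.52848982 0.29907084 0.21405808] [-0.98523905 -0.17113194  0.00422674] [ 14.00782386  26.68066924 -64.4041233   87.00225048  24.32449891
  82.01079177  48.26267045]
```

View pics/w19.png

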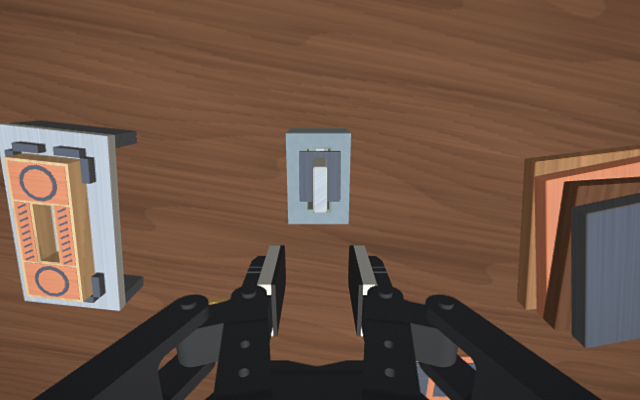

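View pics/r19.png

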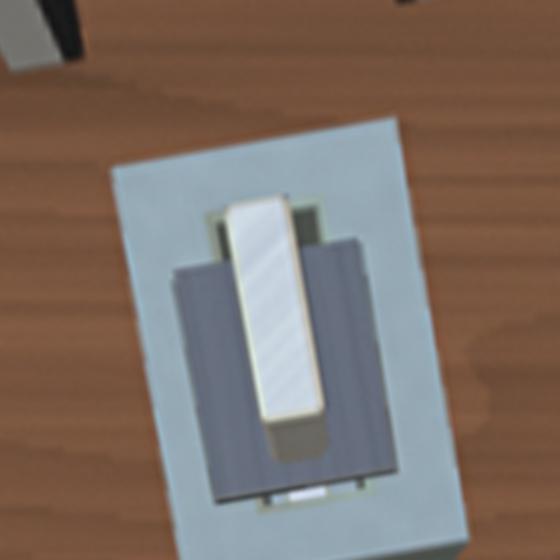

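Run:
```python
from h import *
rel([.5248,.3007,.13],Rdown(189.4,0));rel([.5248,.3007,.056],Rdown(189.4,0))
```

```text
shift mm [83.6  4.   3.2] rot deg [ 0.35 -0.35 -0.34]
shift mm [157.6   3.6   3.7] rot deg [ 0.35 -0.35 -0.34]
```

carry_out(
  commands=[
    [[40,3.8,3.2,0.4,0,0,30],[75,3.8,3.2,0.4,0,0,30],[95,3.8,3.2,0.4,0,0,30],[95,3.8,3.2,0.4,0,0,30],[95,3.8,3.2,0.4,0,0,30]],
  ],
)

```text
time: 25.65
tool_pos: [0.5254, 0.3019, 0.1177]
tool_rot: [[-0.007, -0.987, -0.163], [-0.005, -0.163, 0.987], [-1.0, 0.008, -0.004]]
ft_force: [1.2, 0.7, 0.7]
gripper_width: 0.03
```

Run:
```python
from h import *
import pickle
p=robot.read_camera("wrist");s=robot.sense();pickle.dump((s,p),open("w20.pkl","wb"));print(s["tool_pos"],s["tool_rot"])
cv2.imwrite("pics/w20.png",cv2.resize(p["image"][120:360,200:440],None,fx=2.4,fy=2.4))
rel([.5248,.3007,.056],Rdown(189.4,0))
```

```text
[0.52564953 0.30219145 0.11844837] [[-0.0058275  -0.9866323  -0.16285803]
 [-0.00443605 -0.16283369  0.98664356]
 [-0.99997318  0.00647211 -0.00342783]]
shift mm [62.5  0.7 -1.1] rot deg [-0.03 -0.2  -0.37]
```

View pics/w20.png

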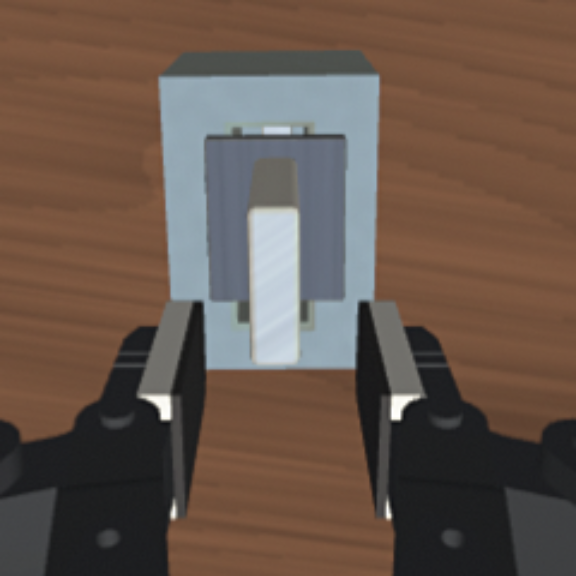

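Run:
```python
from h import *
import pickle
s,p=pickle.load(open("w20.pkl","rb"))
C=np.array([hit(p,np.array(c)/2.4+[200,120],.114,s) for c in((248,208),(300,208),(297,363),(252,365))]);print(C,C.mean(0));d=C[:2].mean(0)-C[2:].mean(0);print(np.degrees(np.arctan2(d[1],d[0])),np.linalg.norm(d))
rel([*C.mean(0)[:2],.056],Rdown(189.4,0))
```

```text
[[0.50717511 0.2926333  0.114     ]
 [0.50525502 0.30416942 0.114     ]
 [0.54377338 0.31011641 0.114     ]
 [0.54607554 0.29958364 0.114     ]] [0.52556976 0.30162569 0.114     ]
-170.54185779922338 0.03924286645716256
shift mm [62.4 -0.2 -0.3] rot deg [-0.03 -0.2  -0.37]
```

carry_out(
  commands=[
    [[20,-0.2,-0.3,0,-0.2,-0.4,30],[40,-0.2,-0.3,0,-0.2,-0.4,30],[54,-0.2,-0.3,0,-0.2,-0.4,30],[61,-0.2,-0.3,0,-0.2,-0.4,30],[61,-0.2,-0.3,0,-0.2,-0.4,30],[61,-0.2,-0.3,0,-0.2,-0.4,2],[61,-0.2,-0.3,0,-0.2,-0.4,2],[61,-0.2,-0.3,0,-0.2,-0.4,2],[61,-0.2,-0.3,0,-0.2,-0.4,2]],
  ],
  squeeze=80,
)

```text
time: 26.6
tool_pos: [0.5251, 0.3011, 0.0574]
tool_rot: [[0.002, -0.987, -0.163], [-0.001, -0.163, 0.987], [-1.0, -0.002, -0.001]]
ft_force: [-0.8, -0.5, 5.6]
gripper_width: 0.0108
```

Run:
```python
from h import *
p=robot.read_camera("side");a=p["image"][230:390,140:330];cv2.imwrite("pics/s21.png",cv2.resize(a,None,fx=3.5,fy=3.5,interpolation=cv2.INTER_CUBIC))
s=robot.sense();print(s["tool_pos"],s["ft_force"],s["gripper_width"],np.round(s["tool_rot"],4))
```

```text
[0.52510795 0.30118532 0.05738768] [-1.11177365 -0.09005073  6.09512363] 0.0108413653729814 [[ 2.200e-03 -9.865e-01 -1.635e-01]
 [-8.000e-04 -1.635e-01  9.865e-01]
 [-1.000e+00 -2.100e-03 -1.100e-03]]
```

View pics/s21.png

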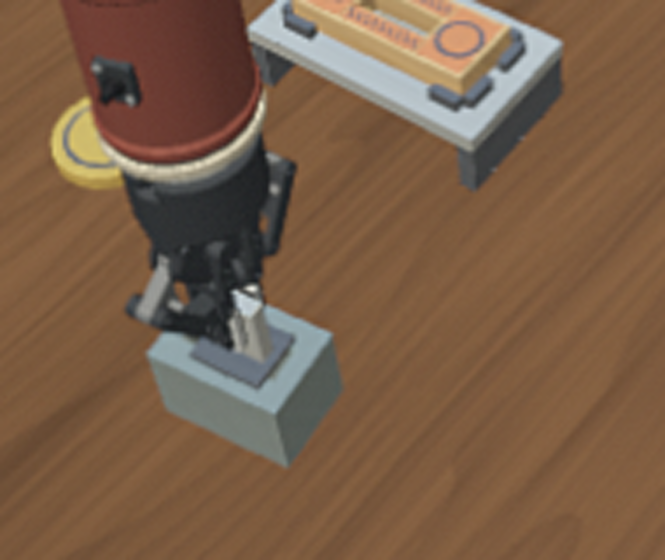

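Run:
```python
from ik import *
np.set_printoptions(precision=1,suppress=True,linewidth=160)
s=robot.sense();q=np.array(s["joint_positions"]);print(q)
for n,P,R in(("lift",[.5251,.3012,.19],Rdown(189.4)),("bed",[.6262,.0408,.19],Rdown(183.43)),("ins",[.6262,.0408,.073],Rdown(183.43)),("turn",[.6262,.0408,.073],Rdown(93.43)),("turn2",[.6262,.0408,.073],Rdown(273.43))):
    if n=="turn":qi=q.copy()
    if n=="turn2":q=qi
    q=follow(q,np.array(P),R,60);print(n,q,(chain(q)[0]-P)*1000)
s2,p=pickle.load(open("w7.pkl","rb"))
for z,x0 in((.078,.0),(.055,0)):
    a=rectify(p,s2,z,.57,.68,0,.09,.00025);cv2.imwrite(f"pics/r7_{z}.png",a)
cv2.imwrite("pics/r7.png",cv2.hconcat([cv2.imread("pics/r7_0.078.png"),cv2.imread("pics/r7_0.055.png")]))
rel([.6262,.0408,.19],Rdown(183.43))
```

```text
[ 10.9  33.8 -59.3  97.9  31.5  66.7  42.2]
lift [ 14.2  27.1 -64.2  89.6  24.7  79.   47.1] [ 0.  0. -0.]
bed [ 36.1  28.4 -60.1  86.4  24.8  79.5  67.9] [ 0.  0. -0.]
ins [ 34.1  34.  -56.5  93.9  30.   68.7  64.2] [-0. -0. -0.]
turn [ 22.3  27.4 -38.8  94.4  18.6  64.7 -18. ] [-0. -0.  0.]
turn2 [ 42.5  44.4 -73.4  93.5  43.8  75.9 145.4] [-0. -0.  0.]
shift mm [-132.2  -57.4 -273.6] rot deg [ 6.  -0.1  0.1]
```

View pics/r7.png

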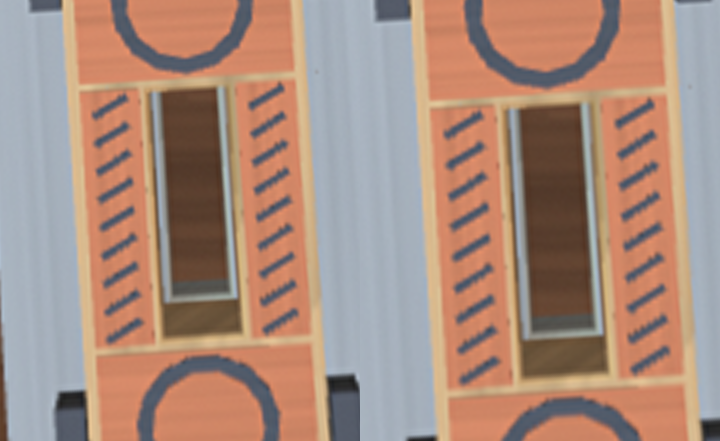

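Block slot (0.627, 0.0413) and bed slot (0.6258, 0.0409) agree within about 1 mm. Lift and carry over.

carry_out(
  commands=[
    [[-30,0,0,0,0,0,2],[-75,0,0,0,0,0,2],[-115,0,0,0,0,0,2],[-132,-10,-40,2,0,0,2],[-132,-57.4,-273.4,6,0,0,2],[-132,-57.4,-273.4,6,0,0,2],[-132,-57.4,-273.4,6,0,0,2],[-132,-57.4,-273.4,6,0,0,2],[-132,-57.4,-273.4,6,0,0,2],[-132,-57.4,-273.4,6,0,0,2]],
  ],
)

```text
time: 27.65
tool_pos: [0.6276, 0.0321, 0.1876]
tool_rot: [[-0.0, -0.999, -0.049], [-0.004, -0.049, 0.999], [-1.0, 0.0, -0.004]]
ft_force: [-0.0, -0.2, -1.6]
gripper_width: 0.0113
```

carry_out(
  commands=[
    [[0,0,0,0,0,0,2],[0,0,0,0,0,0,2]],
  ],
)

```text
time: 27.85
tool_pos: [0.6253, 0.042, 0.1888]
tool_rot: [[0.001, -0.998, -0.061], [-0.001, -0.061, 0.998], [-1.0, -0.0, -0.001]]
ft_force: [0.3, 0.4, -1.7]
gripper_width: 0.011
```

Run:
```python
from h import *
import pickle
s=robot.sense();p=robot.read_camera("wrist");pickle.dump((s,p),open("w22.pkl","wb"));print(s["tool_pos"],s["ft_force"],s["gripper_width"])
cv2.imwrite("pics/w22.png",p["image"])
rel([.6262,.0410,.19],Rdown(183.43))
```

```text
[0.62527145 0.041973   0.1888282 ] [ 0.28696273  0.38851601 -1.65274422] 0.010957258524492757
shift mm [-1.  -0.8 -1.3] rot deg [ 0.12 -0.06  0.04]
```

View pics/w22.png

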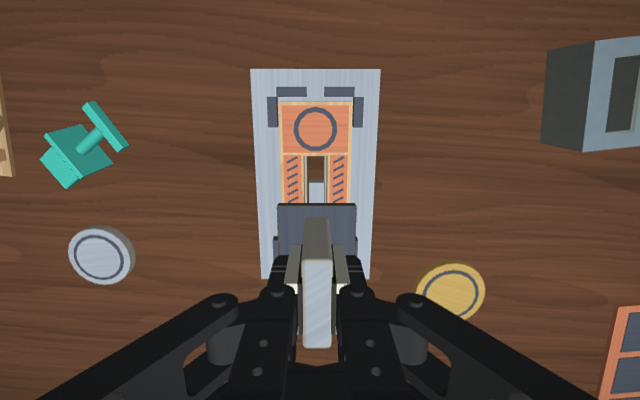

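Run:
```python
from h import *
import pickle
s,p=pickle.load(open("w22.pkl","rb"))
a=rectify(p,s,.078,.54,.64,0,.08,.00025);b=rectify(p,s,.055,.54,.64,0,.08,.00025)
cv2.imwrite("pics/r22.png",cv2.resize(cv2.hconcat([a,b]),None,fx=1.2,fy=1.2))
cv2.imwrite("pics/w22c.png",cv2.resize(p["image"][60:360,230:400],None,fx=2,fy=2,interpolation=cv2.INTER_CUBIC))
h=[hit(p,c,.055,s) for c in((250,69),(380.5,69),(260,278),(370,278))];print(np.round(h,4),np.mean(h[:2],0),np.mean(h[2:],0))
```

```text
[[ 0.5298 -0.0196  0.055 ]
 [ 0.523   0.0903  0.055 ]
 [ 0.7284 -0.0087  0.055 ]
 [ 0.7215  0.1031  0.055 ]] [0.52635222 0.03538352 0.055     ] [0.72497231 0.04720203 0.055     ]
```

View pics/r22.png

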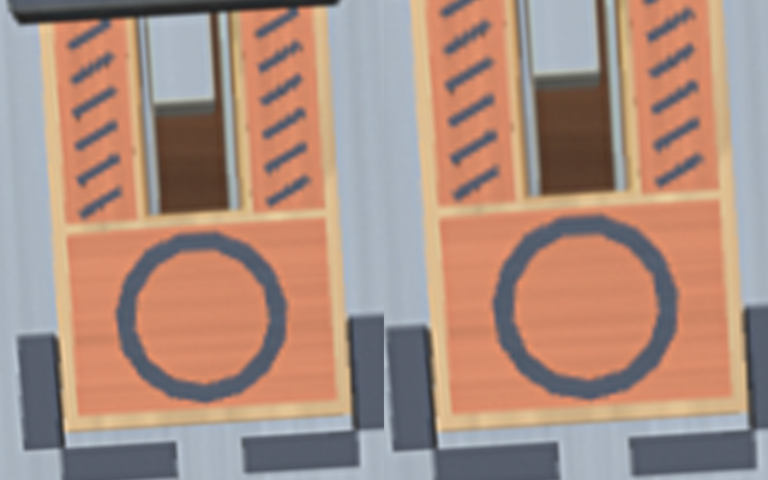

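View pics/w22c.png

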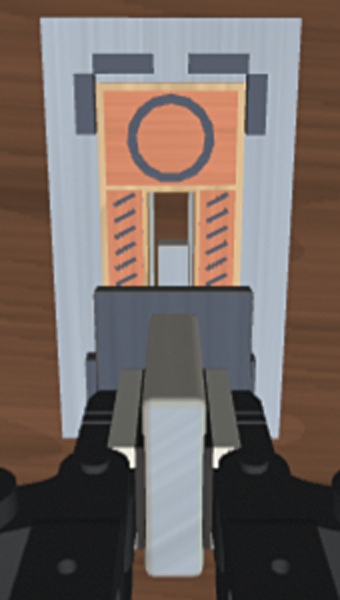

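carry_out(
  commands=[
    [[30,-0.6,-0.4,0,0,0,2],[50,-0.6,-0.4,0,0,0,2],[56,-0.6,-0.4,0,0,0,2],[56,-0.6,-0.4,0,0,0,2],[56,-0.6,-0.4,0,0,0,2]],
  ],
)

```text
time: 28.4
tool_pos: [0.6269, 0.041, 0.134]
tool_rot: [[0.002, -0.998, -0.06], [-0.001, -0.06, 0.998], [-1.0, -0.002, -0.001]]
ft_force: [-0.8, -0.1, -1.8]
gripper_width: 0.011
```

Run:
```python
from h import *
p=robot.read_camera("wrist");s=robot.sense();print(s["tool_pos"],s["ft_force"])
a=cv2.resize(p["image"][60:360,220:410],None,fx=1.8,fy=1.8,interpolation=cv2.INTER_CUBIC)
p=robot.read_camera("side");b=cv2.resize(p["image"][180:300,200:300],(450,540),interpolation=cv2.INTER_CUBIC)
cv2.imwrite("pics/w23.png",cv2.hconcat([a,b]))
rel([.6258,.0416,.0753],Rdown(183.43))
```

```text
[0.62710779 0.04085274 0.13422437] [ 0.17942425 -0.30893714 -0.48601675]
shift mm [58.9  1.4  1.1] rot deg [ 0.01 -0.08  0.15]
```

View pics/w23.png

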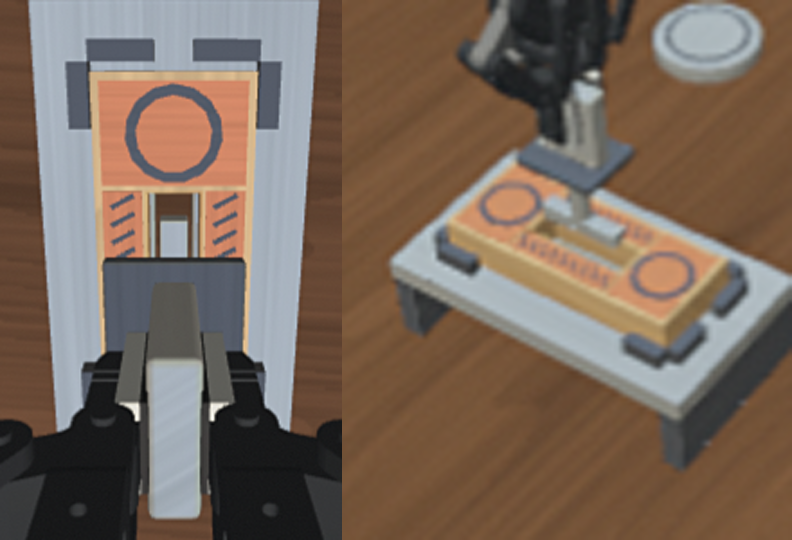

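The crossbar sits centred over the slot: crossbar 160–188 against slot 150–198 in the crop. Passing it down.

carry_out(
  commands=[
    [[8,1.2,0.3,0,0,0,2],[16,1.2,0.3,0,0,0,2],[24,1.2,0.3,0,0,0,2],[32,1.2,0.3,0,0,0,2],[40,1.2,0.3,0,0,0,2],[48,1.2,0.3,0,0,0,2],[53,1.2,0.3,0,0,0,2],[55,1.2,0.3,0,0,0,2]],
  ],
)

```text
time: 29.3
tool_pos: [0.625, 0.0402, 0.0771]
tool_rot: [[0.0, -0.998, -0.06], [-0.001, -0.06, 0.998], [-1.0, 0.0, -0.001]]
ft_force: [0.3, -0.3, -2.0]
gripper_width: 0.0109
```

Run:
```python
from h import *
p=robot.read_camera("wrist");s=robot.sense();print(s["tool_pos"],s["ft_force"],s["ft_torque"])
a=cv2.resize(p["image"][60:360,220:410],None,fx=1.8,fy=1.8,interpolation=cv2.INTER_CUBIC)
p=robot.read_camera("side");b=cv2.resize(p["image"][180:300,200:300],(450,540),interpolation=cv2.INTER_CUBIC)
cv2.imwrite("pics/w24.png",cv2.hconcat([a,b]))
```

```text
[0.62509005 0.04024369 0.07717405] [ 0.84672689 -0.85612672 -1.66085128] [ 0.0362076   0.03892581 -0.02083467]
```

View pics/w24.png

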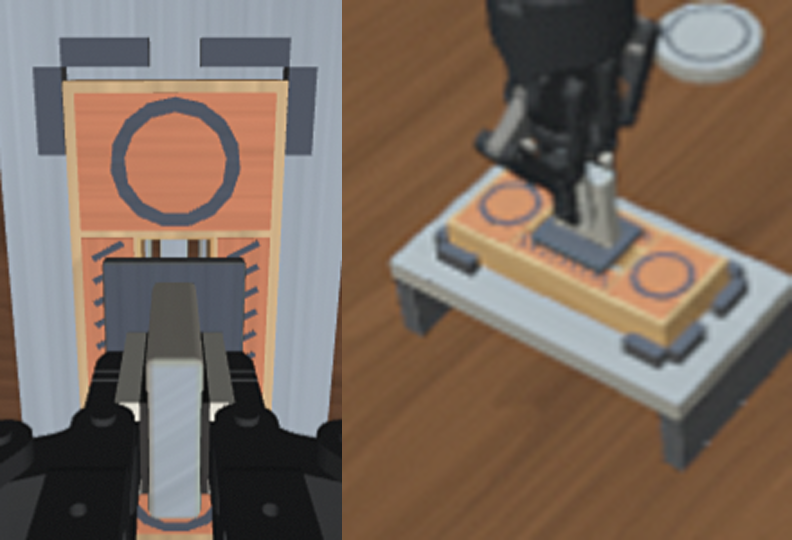

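Crossbar is below the plate (origin about 0.030), with no contact force. Now the quarter turn.

carry_out(
  commands=[
    [[0.8,0,0.6,0,0,0,2],[0.8,0,0.6,8,0,0,2],[0.8,0,0.6,16,0,0,2],[0.8,0,0.6,24,0,0,2],[0.8,0,0.6,32,0,0,2],[0.8,0,0.6,40,0,0,2],[0.8,0,0.6,45,0,0,2],[0.8,0,0.6,45,0,0,2]],
  ],
)

```text
time: 30.2
tool_pos: [0.6255, 0.0411, 0.0776]
tool_rot: [[0.002, -0.747, 0.664], [-0.002, 0.664, 0.747], [-1.0, -0.002, -0.0]]
ft_force: [0.4, 0.4, -2.2]
gripper_width: 0.0115
```

Run:
```python
from h import *
s=robot.sense();print(s["tool_pos"],s["ft_force"],s["ft_torque"],s["joint_positions"]);rel([.6258,.0411,.0765],Rdown(93.43))
```

```text
[0.62554859 0.04111033 0.07756209] [ 0.44720871  0.36423924 -2.16435062] [0.06557675 0.00416445 0.01497438] [ 28.46455757  29.82425426 -47.78089595  94.07343695  23.77975598
  66.68657135  23.24195516]
shift mm [ 1.1 -0.2  0.2] rot deg [44.93  0.05  0.14]
```

No resistance. Finish the turn.

carry_out(
  commands=[
    [[0.8,0,0,8,0,0,2],[0.8,0,0,16,0,0,2],[0.8,0,0,24,0,0,2],[0.8,0,0,32,0,0,2],[0.8,0,0,40,0,0,2],[0.8,0,0,45,0,0,2],[0.8,0,0,45,0,0,2],[0.8,0,0,45,0,0,2]],
  ],
)

```text
time: 31.0
tool_pos: [0.6254, 0.041, 0.0764]
tool_rot: [[0.001, -0.064, 0.998], [-0.002, 0.998, 0.064], [-1.0, -0.002, 0.001]]
ft_force: [0.4, -0.1, -2.0]
gripper_width: 0.0108
```

Run:
```python
from h import *
p=robot.read_camera("wrist");s=robot.sense();print(s["tool_pos"],s["ft_force"],s["ft_torque"]);rel([.6258,.0411,.0753],Rdown(93.43))
a=cv2.resize(p["image"][60:360,220:410],None,fx=1.8,fy=1.8,interpolation=cv2.INTER_CUBIC)
p=robot.read_camera("side");b=cv2.resize(p["image"][180:300,200:300],(450,540),interpolation=cv2.INTER_CUBIC)
cv2.imwrite("pics/w25.png",cv2.hconcat([a,b]))
```

```text
[0.62533    0.04093923 0.07629563] [ 0.37745562  0.00662884 -2.00714943] [-0.02507859 -0.01991805  0.03159014]
shift mm [1.  0.1 0.5] rot deg [0.21 0.05 0.08]
```

View pics/w25.png

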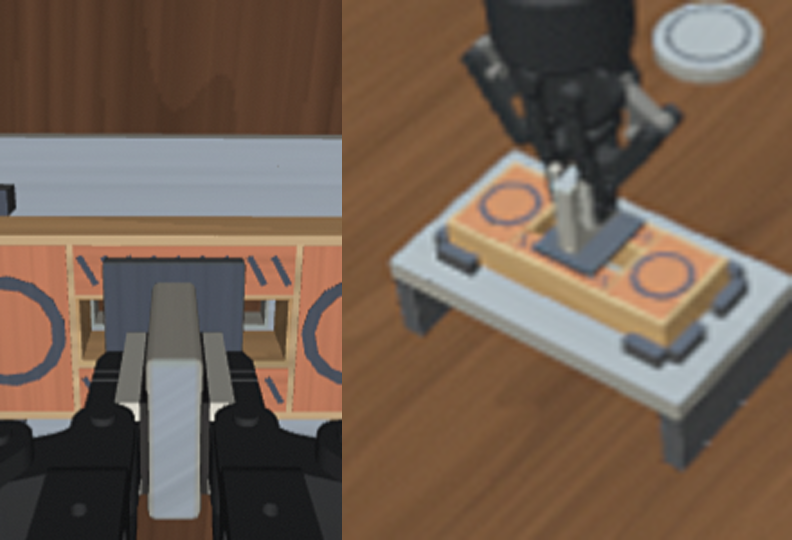

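Turned square. I'll lower until it rests, then release.

carry_out(
  commands=[
    [[0.8,0,0.3,0,0,0,2],[1.5,0,0.3,0,0,0,2],[1.5,0,0.3,0,0,0,2]],
  ],
)

```text
time: 31.4
tool_pos: [0.6257, 0.0408, 0.0754]
tool_rot: [[0.001, -0.06, 0.998], [-0.002, 0.998, 0.06], [-1.0, -0.002, 0.001]]
ft_force: [-3.0, -0.3, 4.6]
gripper_width: 0.011
```

Contact at 4.6 N upward, so the flange is seated. Release.

carry_out(
  commands=[
    [[0,0,0,0,0,0,10],[0,0,0,0,0,0,30],[0,0,0,0,0,0,30],[-2,0,0,0,0,0,30],[-20,0,0,0,0,0,30],[-50,0,0,0,0,0,30],[-90,0,0,0,0,0,30],[-130,0,0,0,0,0,30],[-150,0,0,0,0,0,30],[-150,0,0,0,0,0,30]],
  ],
)

```text
time: 32.4
tool_pos: [0.6271, 0.0417, 0.2286]
tool_rot: [[0.007, -0.06, 0.998], [-0.001, 0.998, 0.06], [-1.0, -0.002, 0.007]]
ft_force: [1.0, 0.4, -0.1]
gripper_width: 0.0301
```

Run:
```python
from h import *
import pickle
p=robot.read_camera("wrist");s=robot.sense();print(s["tool_pos"],s["ft_force"]);pickle.dump((s,p),open("w26.pkl","wb"));cv2.imwrite("pics/w26.png",p["image"])
p=robot.read_camera("side");b=cv2.resize(p["image"][180:300,200:320],None,fx=5,fy=5,interpolation=cv2.INTER_CUBIC);cv2.imwrite("pics/s26.png",b)
```

```text
[0.62626869 0.041388   0.22631803] [-0.39790541 -0.09067435 -1.1060202 ]
```

View pics/w26.png

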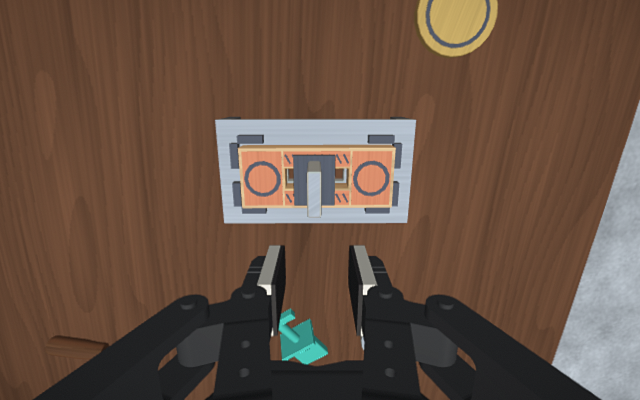

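View pics/s26.png

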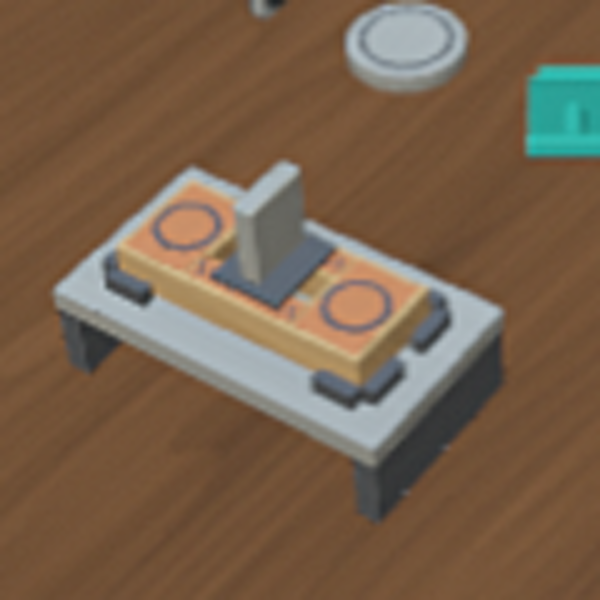

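Run:
```python
from h import *
import pickle
s,p=pickle.load(open("w26.pkl","rb"))
C=np.array([hit(p,c,.132,s) for c in((307,173),(321,173),(321.5,217),(307,217))]);d=C[:2].mean(0)-C[2:].mean(0);print("wing top centre",C.mean(0),"yaw",np.degrees(np.arctan2(d[1],d[0])),np.linalg.norm(d))
B=np.array([hit(p,c,.078,s) for c in((240,150),(393,150),(396,207),(243,207))]);print("block",B.mean(0),[np.linalg.norm(B[i]-B[i-1]) for i in range(4)])
d=B[1]+B[2]-B[0]-B[3];print(np.degrees(np.arctan2(d[1],d[0])))
C=np.array([hit(p,c,.055,s) for c in((216,120),(415,120),(407,222),(225,222))]);print("bed",C.mean(0))
s=robot.sense();print(np.abs(s["qvel"]).max());print(robot.sign_off())
```

```text
wing top centre [0.62349956 0.04012724 0.132     ] yaw 93.64371604179293 0.03743347486519109
block [0.62710747 0.04074664 0.078     ] [np.float64(0.056854594525015456), np.float64(0.14483203717312093), np.float64(0.05734722751559306), np.float64(0.15255529242690744)]
3.4129372830490077
bed [0.62490284 0.04129812 0.055     ]
1.5906028586357104
the job is handed in; nothing more can be done
None
```

I set the block down between the stops, parked the toggle and let go. I then took it up again, passed it through both slots, turned it a quarter turn, released it and handed the job in at about 32 s of the 72 s. Handing in gave no verdict.

**Last checks, from one wrist picture and one side picture after release:**

| Item | Reading | Limit |
|---|---|---|
| Block centre from bed centre | about 2 mm | 6 mm |
| Block yaw | 3.4°, the same as the bed | 0.1 rad (5.7°) |
| Toggle wing from bed centre | about 2–3 mm | 12 mm |
| Crossbar angle | 93.6°, so square to the bed within about 0.2° | 0.35 rad (20°) |

- The toggle looked upright with its flange on the block, and the gripper was clear of everything.
- The brass and steel medals looked undisturbed in the pictures, but I did not measure them or the graver again.

**What went wrong or disagreed:**
- **Finger length:** the fingertips stand about 20 mm or more behind the stated TCP, so my first grasp of the block closed above it. I went deeper and regrasped.
- **Joint limits:** on the first approach to the parking block, J3 and J7 reached their range stops. One reading put J3 at -74.777°, against the -74.77° limit. I found the cause from a kinematic model and parked the toggle the other way round.
- **Picture accuracy:** corners picked by hand in the last picture gave edge lengths up to about 5 mm off, so those positions are good to about 2–3 mm.

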